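# Clear the checking station and try the frame's corners with the square

## Robot

A 6-joint arm with a two-finger parallel gripper is mounted at the origin on a cart in front of the work surface, level with it; the furniture and walls round the work are solid. World frame = base frame: x ahead of the robot, y to its left, z up, the work surface at z = 0. Lengths are in m, angles in rad, forces in N, time in s.
With the tool pointing down it reaches from about 0.35 to 0.775 m from the base axis. Payload 5.5 kg.
Tool frame: the origin (TCP) lies between the finger pads; the fingertips stand 19 mm ahead of it and the grasp point (between the pads) is the TCP; z points along the fingers, x is the direction in which the jaws open and shut, and the axes are right-handed (so a half turn about z gives the same grasp; the last joint's range is limited). The gripper opens to 85 mm and grips with 20 to 120 N. Pads are 22 mm wide; open, the fingers measure 114 mm over their backs; the gripper's body (76 mm by 85 mm) begins 54 mm behind the grasp point. The pads swing forward as they close: fully open they stand 13 mm farther back than shut.
Start: joints at [-1.279, 0.313, 0.046, 1.304, 0, 1.431], TCP at [0.241, -0.522, 0.25] pointing down, gripper open.
Joint ranges: [-2.76, 2.76], [-0.86, 1.69], [-1.03, 1.26], [-2.2, 2.34], [-1.47, 1.5], [-3.14, 3.14]. Speed limits (rad/s): [2.57, 2.57, 3.14, 3.14, 3.14, 3.14].

## Interface

Orientations are given as a unit quaternion [w, x, y, z].
In Python, from workcell import env gives the robot as it stands. The module is installed in compiled form; this text tells all that it offers.
- The arm moves only by the tool carry_out, never from a script. Its argument "steps" is a list of rows, each a list of 7 numbers: the gripper command: -1 is shut, 1 is fully open, values between are in proportion, then the shift along the tool's x, y, z in m, then the turn, a rotation vector about the tool's x, y, z in rad. A call has 1 to 20 rows; each row shifts and turns the commanded pose from where the row before left it, along the tool's axes as they then stand; what a row does not reach is not made up. A row lasts 1/8 s, in which the tool goes at most 62.5 mm and 10.7 degrees, less where a joint would pass 70% of its speed; a pose out of reach is approached as far as the arm can. A call with a gripper value outside its range is refused whole. The fingers move at their own pace and stop on an object; "grip_force" is the grip in N (left out, the last holds). Time passes only in rows, so rows that do not move let the fingers close. It gives the time, the measured TCP pose, the force and the opening at its end, in the units of the state.
- env.get_state(): the state, without advancing time (a new reading comes with each control period).
- env.read_camera(name): name is "scene" or "side" or "wrist"; returns a dict with "color" (480x640x3 uint8, red, green, blue), "K" (3x3 intrinsics, pixels), "dist" ([k1, k2, p1, p2, k3] as OpenCV has them; the pictures are not rectified), "R" (3x3) and "t" (3): a world point X has camera coordinates R X + t. Camera axes: x right, y down, z forward; pixel columns grow to the right and rows downward; lengths in m; the calibration is good to about 2 mm. A picture is of the moment at which its call begins. There is no depth.
- env.hand_in(): hands the job in, once; it reports no verdict.
The state is a dict: "clock": time; "joint_pos": joint angles; "qvel": joint speeds; "tau": joint torques, N m; "tcp_pos": TCP position; "orientation": TCP orientation; "wrist_force": force on the tool from outside, world axes, zero at the start; "ft_torque": the same for the moment, N m; "finger_gap": finger opening in m.
Only numpy, scipy, OpenCV 4.12 (cv2) and the standard library are available. Lean on these libraries where they do the work, as an engineer would, in place of code of your own. Each camera call takes 0.05 s, during which the arm holds its last target. There are 200 camera calls.

## Task

With the scraper block, not the fingers, push every loose metal offcut off the checking plate into the trough along its front, stand the scraper back on the rubber mat, and then turn the selector knob to its three-dot mark (checking). With the selector there, hold the try square flat on the plate and press its heel gently but firmly into the left inside corner of the frame, flush against both the back bar and the left bar, for a second, and then likewise into the right inside corner. To finish, lay the square back on the mat and turn the selector to its one-dot mark (idle), leaving the glue bottle and the tape roll alone throughout.

Things in the scene. Friction and masses are not known exactly. Their poses are not given: they have to be found in the camera images.
- station: Fixed checking station. Origin on the bench top under the middle of the frame's inside; x to the back, y left, z up (mm below). Steel plate x -65..85, y -130..130, top z 24. Three aluminium bars on it form a U open to the front; clear inside x -65..65, y -110..110. In front of the plate lies the chip trough: x -125..-65, y -126..126, floor z 4, outer rim z 22.
- corner_left (a point): Left inside corner of the frame at plate-top height: where the inner faces of back bar and left bar meet (station x 65, y 110, z 24 mm). Axes as the station's.
- corner_right (a point): Right inside corner of the frame at plate-top height: where the inner faces of back bar and right bar meet (station x 65, y -110, z 24 mm). Axes as the station's.
- back_bar: The frame's back bar, 20 mm wide, 18 mm high (top 42 mm above the bench), inner face at station x = 65 mm. A push of about 10 N on the square towards each face seats it; plate and bars are smooth (friction about 0.2). Over 50 N is too much. Fixed; origin and axes are the station's own.
- left_bar: The frame's left bar, 20 mm wide, 18 mm high (top 42 mm above the bench), inner face at station y = 110 mm. Fixed; origin and axes are the station's own.
- right_bar: The frame's right bar, 20 mm wide, 18 mm high (top 42 mm above the bench), inner face at station y = -110 mm. Fixed; origin and axes are the station's own.
- scraper: Loose scraper block, 0.25 kg. Foot 30 (x) x 100 (y) x 14 mm high with a rubber sole; on it a wooden grip rib 20 mm thick (x), 70 mm long (y), from 12 to 65 mm high. Origin: centre of the underside; z up as it stands. Starts standing on the mat; it is pinched across the rib.
- square: Loose steel try square lying flat on the mat, 0.3 kg: L of two legs 80 mm long outside, 22 wide, 10 thick, with a black grip post 26 x 26 mm up to 62 mm high. Origin: on the underside, under the post's centre. Outer edges are the faces x = -30 and y = -30 mm, each reaching to +50; the heel is where they meet.
- square_heel (a point): The square's heel: the outer corner of the L, at its underside. Axes as the square's. In the frame's left corner the square's yaw is the station's plus 180 degrees, in the right corner the station's plus 90 degrees.
- mat: Fixed black rubber mat, 160 (x) x 220 (y) x 3 mm, on which scraper and square lie side by side at the start. Origin: centre of the underside. It lies either to the left or to the right of the station, the selector box on the other side.
- selector_box: Fixed grey box 110 x 110 x 35 mm carrying the selector knob at its centre. Origin: centre of the underside. White dots on its top, 45 mm from the centre: two dots in the direction of its +x, one dot 40 degrees (0.7 rad) anticlockwise of that seen from above, three dots 40 degrees clockwise.
- selector (a joint): Angle of the selector knob, rad, growing clockwise seen from above; it clicks into detents at -0.7 (one dot), 0 (two dots) and 0.7 (three dots), stops at +-0.85, and starts at one or two dots. It takes about 0.1 N m to turn and snaps into the nearest detent when let go.
- selector_tip (a point): Tip of the pointer: the end of the knob's grip bar that bears a white line, 61.5 mm above the bench and 25 mm from the knob's axis. The grip bar is 14 mm thick, 50 mm long, and stands from 48 to 73.5 mm above the bench; its axis passes through the box's centre.
- chip1: Loose sawn aluminium offcut, 30 (x) x 16 (y) x 9 mm, 22 g, lying on the checking plate. Origin: centre of its underside. May be absent (two to four of the four are there).
- chip2: Loose sawn aluminium offcut, 30 (x) x 16 (y) x 9 mm, 22 g, lying on the checking plate. Origin: centre of its underside. May be absent (two to four of the four are there).
- chip3: Loose sawn aluminium offcut, 30 (x) x 16 (y) x 9 mm, 22 g, lying on the checking plate. Origin: centre of its underside. May be absent (two to four of the four are there).
- chip4: Loose sawn aluminium offcut, 30 (x) x 16 (y) x 9 mm, 22 g, lying on the checking plate. Origin: centre of its underside. May be absent (two to four of the four are there).
- glue_bottle: Bystander: standing red squeeze bottle with a white nozzle, 29 x 43 x 118 mm. Origin: centre of the underside.
- tape_roll: Bystander: roll of brown tape lying flat, 64 mm across, 24 mm high. Origin: centre of the underside.

How it is judged:
By the outcome, as a careful person would: the job done as asked, in the order asked, and still so for the second after the job is handed in, with the robot touching nothing.
Of chip1, chip2, chip3, chip4 only 2 to 4 are there at a start; the rules pass over those that are not, and their reading is None.
At some moment in a run one of square may be knocked a few centimetres aside while the robot is not near it.
Once in a run the grip may slacken for a moment while it holds something.
It also fails if it takes over 192 s, if anything falls off the work surface, if the arm or the gripper's body presses on something with over 40 N, if the wrist force passes 120 N, or if a joint passes its speed limit or range.

## Working session

There is one attempt and no reset: what is moved stays moved. The work goes in short steps, Python scripts to look and compute and a tool call to move; the robot and the scene stay as the last step left them, time stands still between calls to the robot, and variables do not carry over. Pictures are saved under pics/ and viewed, about 12 in all and at most 16, crops included, and the job is handed in when it is done.

Besides the shell and the picture viewer there is one more tool, called after ">>>" by a JSON object that holds its "name" and its "arguments". carry_out: Moves the arm, as the interface text tells. Its arguments: {"type":"object","properties":{"steps":{"type":"array","items":{"type":"array","items":{"type":"number"}}},"grip_force":{"type":"number"}},"required":["steps"]}

```bash
mkdir -p pics
cat > h.py <<'E'
import numpy as np, cv2
from workcell import env
from scipy.spatial.transform import Rotation as Rn
def snap(n,f):
    c=env.read_camera(n); cv2.imwrite(f'pics/{f}.png',c['color'][:,:,::-1]); np.savez(f'pics/{f}.npz',**c); return c
def ld(f): return dict(np.load(f'pics/{f}.npz'))
def w(c,uv,z):
    "pixels -> world points at height z"
    uv=np.array(uv,float).reshape(-1,1,2); n=cv2.undistortPoints(uv,c['K'],c['dist']).reshape(-1,2)
    d=np.c_[n,np.ones(len(n))]@c['R']; o=-c['R'].T@c['t']; z=np.broadcast_to(z,len(n))
    return o+d*((z-o[2])/d[:,2])[:,None]
def px(c,X):
    X=np.array(X,float).reshape(-1,3); return cv2.projectPoints(X,cv2.Rodrigues(c['R'])[0],c['t'],c['K'],c['dist'])[0].reshape(-1,2)
def st():
    s=env.get_state(); print({k:np.round(s[k],4).tolist() for k in('clock','joint_pos','tcp_pos','orientation','wrist_force','finger_gap')})
E
python3 - <<'E'
from h import *
for n in('scene','side','wrist'):
    c=snap(n,n+'0'); print(n,(-c['R'].T@c['t']).round(3),c['R'][2].round(2))
st()
E
```

```text
scene [-0.042  0.67   1.08 ] [ 0.44 -0.57 -0.69]
side [ 0.322 -1.334  0.631] [ 0.2   0.89 -0.41]
wrist [ 0.316 -0.488  0.373] [-0.3  -0.13 -0.95]
{'clock': 0.15, 'joint_pos': [-1.2786, 0.3138, 0.0452, 1.3036, -0.0, 1.4312], 'tcp_pos': [0.2405, -0.5219, 0.2496], 'orientation': [-0.0005, 0.8422, -0.5392, -0.0005], 'wrist_force': [-0.5154, 0.2769, -0.4953], 'finger_gap': 0.0855}
```

View pics/scene0.png

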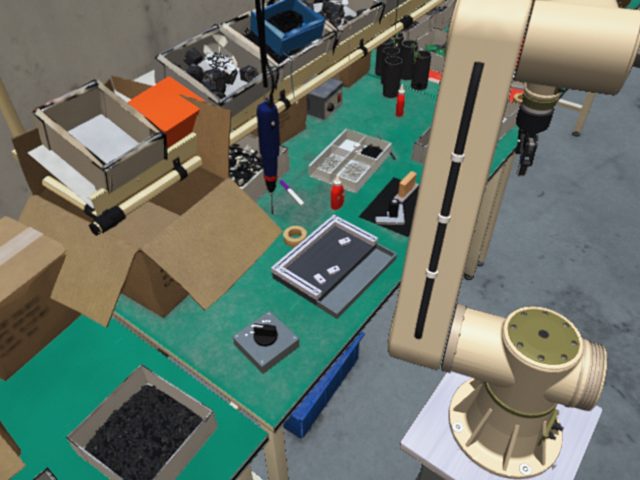

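View pics/side0.png

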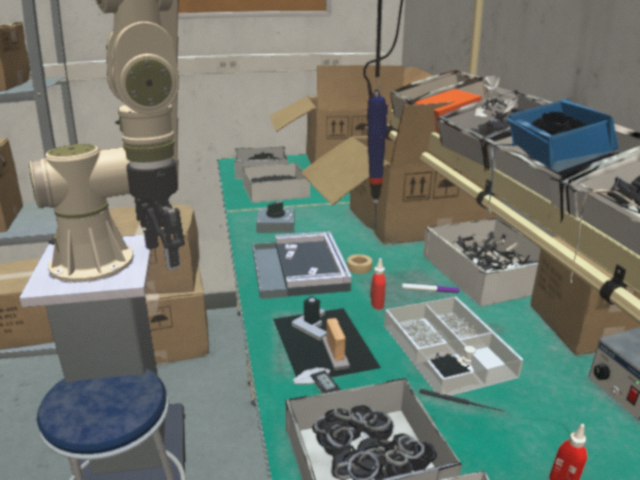

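Scene picture: the station is at about (335,262), with chips at (344,241), (333,270) and (320,278). The mat with square and scraper is at (400,205), the selector box at (266,340), the bottle at (337,195) and the tape at (294,236). Next I'll work out rough positions.

Run:
```python
from h import *
c=ld('scene0'); s=ld('side0')
print('box top',w(c,[[266,340],[266,331]],[.035,.06]).round(3).tolist())
print('frame outer TL,TR,',w(c,[[274,266],[334,218],[378,240]],.042).round(3).tolist())
print('trough',w(c,[[333,312],[395,256]],.022).round(3).tolist())
print('chips',w(c,[[344,241],[333,270],[320,278]],.033).round(3).tolist())
print('glue,tape',w(c,[[337,207],[294,240]],[0,.0]).round(3).tolist(), w(s,[[378,306],[360,266]],[0,.012]).round(3).tolist())
print('mat side',w(s,[[275,317],[341,309],[381,367],[295,376]],.003).round(3).tolist())
print('post, rib',w(s,[[313,300],[336,323]],[.062,.065]).round(3).tolist())
print('station side', w(s,[[260,296],[255,245],[350,283],[333,234]],[.022,.022,.042,.042]).round(3).tolist())
print('box side', w(s,[[276,215]],.035).round(3).tolist())
print('screwdriver tip side/scene rays', px(c,w(s,[[376,225]],[.1])),px(c,w(s,[[376,225]],[.2])),px(c,w(s,[[376,225]],[.3])))
cw=ld('wrist0'); q=env.get_state(); R=Rn.from_quat(np.roll(q['orientation'],-1)).as_matrix()
print('cam in tool', (R.T@(-cw['R'].T@cw['t']-q['tcp_pos'])).round(4), (cw['R']@R).round(3).tolist(), cw['K'].round(0).tolist(), cw['dist'])
```

```text
box top [[0.511, 0.152, 0.035], [0.514, 0.146, 0.06]]
frame outer TL,TR, [[0.641, -0.03, 0.042], [0.624, -0.27, 0.042], [0.478, -0.269, 0.042]]
trough [[0.441, -0.013, 0.022], [0.419, -0.262, 0.022]]
chips [[0.554, -0.219, 0.033], [0.516, -0.115, 0.033], [0.526, -0.074, 0.033]]
glue,tape [[0.673, -0.353, 0.0], [0.688, -0.168, 0.0]] [[0.676, -0.357, 0.0], [0.684, -0.181, 0.012]]
mat side [[0.442, -0.359, 0.003], [0.59, -0.356, 0.003], [0.612, -0.572, 0.003], [0.449, -0.564, 0.003]]
post, rib [[0.517, -0.402, 0.062], [0.541, -0.5, 0.065]]
station side [[0.418, -0.296, 0.022], [0.436, -0.024, 0.022], [0.621, -0.313, 0.042], [0.648, -0.038, 0.042]]
box side [[0.518, 0.149, 0.035]]
screwdriver tip side/scene rays [[269.52744545 212.79770067]] [[343.11834707 151.9395601 ]] [[414.63991837  92.63040723]]
cam in tool [ 0.0003 -0.083  -0.1238] [[1.0, 0.0, 0.001], [0.0, 0.946, -0.325], [-0.001, 0.325, 0.946]] [[414.0, 0.0, 320.0], [0.0, 414.0, 233.0], [0.0, 0.0, 1.0]] [-0.02154326  0.          0.          0.          0.        ]
```

```bash
cat >> h.py <<'E'
def down(phi):
    "tool pointing down, tool x at world angle phi"
    c,s=np.cos(phi),np.sin(phi); return np.array([[c,s,0],[s,-c,0],[0,0,-1.]])
def phi_of(R): return np.arctan2(R[1,0],R[0,0])
def plan(wps,g,vmax=.045,start=None,wmax=.15,hold=0):
    "wps: list of (xyz,phi[,rowlen]); rows in tool axes from the measured pose; prints them"
    s=env.get_state(); p,R=(np.array(s['tcp_pos']),Rn.from_quat(np.roll(s['orientation'],-1)).as_matrix()) if start is None else start
    rows=[]
    for wp in wps:
        q=np.array(wp[0],float); Q=down(wp[1]); v=wp[2] if len(wp)>2 else vmax
        dr=Rn.from_matrix(R.T@Q).as_rotvec(); n=max(1,int(np.ceil(max(np.linalg.norm(q-p)/v,np.linalg.norm(dr)/wmax))))
        p0,R0=p.copy(),R.copy()
        for i in range(1,n+1):
            t=p0+(q-p0)*i/n; T=R0@Rn.from_rotvec(dr*i/n).as_matrix()
            d=np.round(R.T@(t-p),4); a=np.round(Rn.from_matrix(R.T@T).as_rotvec(),3)
            rows.append([g]+[float(x)+0. for x in d]+[float(x)+0. for x in a]); p=p+R@d; R=R@Rn.from_rotvec(a).as_matrix()
    rows+= [[g,0,0,0,0,0,0]]*hold
    print(len(rows),'rows'); 
    for i in range(0,len(rows),20): print(str(rows[i:i+20]).replace(' ','').replace('.0,','.0,'))
    return p,R
E
python3 - <<'E'
from h import *
s=ld('side0'); print('driver',w(s,[[376,225]],[.1]).round(3))
plan([((.27,-.48,.33),-1.0),((.49,-.18,.35),-.07)],1)
E
```

```text
driver [[ 0.738 -0.132  0.1  ]]
12 rows
[[1,-0.0086,-0.0148,-0.0268,0.0,0.0,-0.046],[1,-0.0079,-0.0151,-0.0268,0.0,0.001,-0.047],[1,-0.0072,-0.0155,-0.0268,0.0,0.0,-0.046],[1,-0.0148,-0.0386,-0.0022,0.0,0.0,-0.103],[1,-0.0108,-0.0399,-0.0022,0.0,0.0,-0.104],[1,-0.0066,-0.0408,-0.0022,0.0,0.0,-0.103],[1,-0.0024,-0.0413,-0.0022,0.0,0.0,-0.103],[1,0.0019,-0.0413,-0.0022,0.0,0.0,-0.104],[1,0.0062,-0.0409,-0.0022,0.0,0.0,-0.103],[1,0.0103,-0.04,-0.0022,0.0,0.0,-0.103],[1,0.0144,-0.0387,-0.0022,0.0,0.0,-0.104],[1,0.0183,-0.0371,-0.0022,0.0,0.0,-0.103]]
```

>>> {"name": "carry_out", "arguments": {"steps": [[1,-0.009,-0.015,-0.027,0,0,-0.046],[1,-0.008,-0.015,-0.027,0,0,-0.046],[1,-0.007,-0.015,-0.027,0,0,-0.046],[1,-0.015,-0.0385,-0.002,0,0,-0.103],[1,-0.011,-0.04,-0.002,0,0,-0.103],[1,-0.0065,-0.041,-0.002,0,0,-0.103],[1,-0.0025,-0.041,-0.002,0,0,-0.103],[1,0.002,-0.041,-0.002,0,0,-0.103],[1,0.006,-0.041,-0.002,0,0,-0.103],[1,0.0105,-0.04,-0.002,0,0,-0.103],[1,0.0145,-0.0385,-0.002,0,0,-0.103],[1,0.0185,-0.037,-0.002,0,0,-0.103],[1,0,0,0,0,0,0],[1,0,0,0,0,0,0]]}}

```text
clock: 1.9
tcp_pos: [0.49, -0.1811, 0.349]
orientation: [0.0, 0.999, -0.037, -0.0]
wrist_force: [-1.1, -0.8, -0.1]
finger_gap: 0.0851
```

Run:
```python
from h import *
snap('wrist','w1'); st()
```

```text
{'clock': 1.95, 'joint_pos': [-0.5083, 0.2024, 0.1392, 1.5081, -0.0004, 1.1375], 'tcp_pos': [0.4898, -0.1814, 0.3491], 'orientation': [0.0001, 0.9993, -0.0375, -0.0003], 'wrist_force': [0.1706, -1.1555, -0.5815], 'finger_gap': 0.0855}
```

View pics/w1.png

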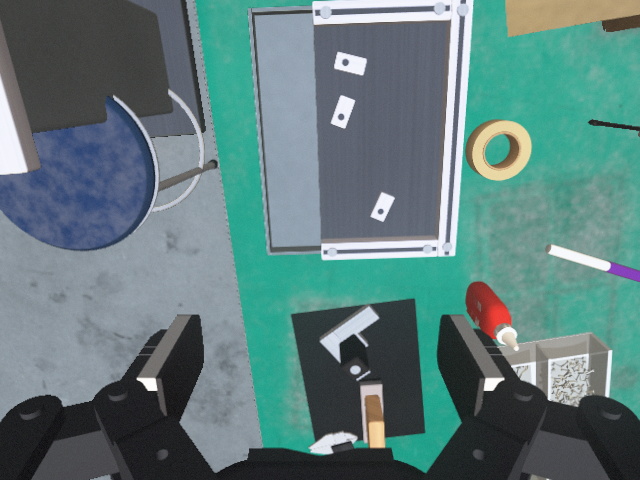

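Wrist view: the chips are at (350,63), (343,112) and (382,207), so there are three. The frame's right outer corners are at (320,258) and (455,256), and the trough's outer corners at (249,10) and (268,254). The mat is at (291,314), (415,299) and (425,432), with the square's post at about (355,360) and the scraper at (372,415).

```bash
cat >> h.py <<'E'
from scipy.optimize import least_squares
def fit(c,uv,P,x0):
    "planar pose (x,y,yaw) of model points P (m) seen at uv"
    P=np.array(P,float); uv=np.array(uv,float)
    def X(q): return np.c_[q[0]+np.cos(q[2])*P[:,0]-np.sin(q[2])*P[:,1],q[1]+np.sin(q[2])*P[:,0]+np.cos(q[2])*P[:,1],P[:,2]]
    r=least_squares(lambda q:(px(c,X(q))-uv).ravel(),x0); print('fit',r.x.round(4),'res px',r.fun.reshape(-1,2).round(1).tolist()); return r.x
E
python3 - <<'E'
from h import *
c=ld('w1')
S=fit(c,[[320,258],[455,256],[249,10],[268,254],[313,3]],[[-.065,-.13,.042],[.085,-.13,.042],[-.125,.126,.022],[-.125,-.126,.022],[-.065,.13,.042]],[.547,-.144,-.07])
uv=np.array([[350,63],[343,112],[382,207]]); X=w(c,uv,.033)[:,:2]-S[:2]; C,s_=np.cos(S[2]),np.sin(S[2])
print('chips in station',(X@np.array([[C,-s_],[s_,C]])).round(3).tolist())
M=fit(c,[[291,314],[415,299],[425,432]],[[-.08,.11,.003],[.08,.11,.003],[.08,-.11,.003]],[.52,-.46,-.07])
im=c['color'][290:460,280:440,::-1]; cv2.imwrite('pics/mat1.png',cv2.resize(im,None,fx=3.5,fy=3.5,interpolation=cv2.INTER_CUBIC))
E
```

```text
fit [ 0.5523 -0.15   -0.0423] res px [[0.3, 2.2], [-1.1, 0.3], [1.7, 1.9], [0.9, -2.1], [-1.6, -2.3]]
chips in station [[-0.029, 0.075], [-0.037, 0.029], [0.005, -0.073]]
fit [ 0.5244 -0.4695  0.0681] res px [[-0.3, 0.0], [0.2, -0.7], [0.2, 1.0]]
```

View pics/mat1.png

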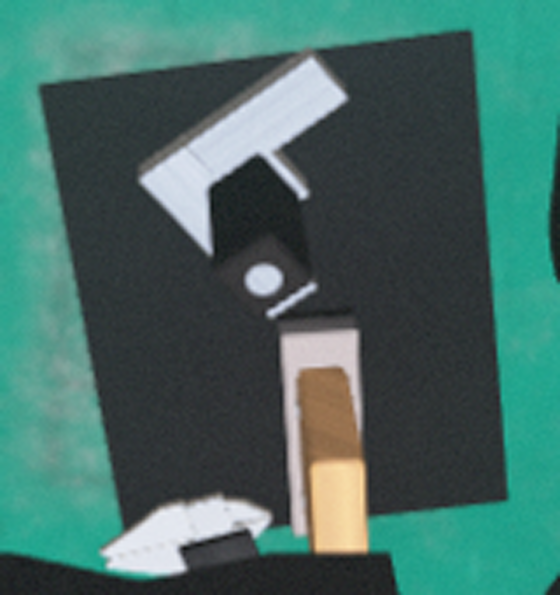

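Run:
```python
from h import *
c=ld('w1'); k=lambda a:(np.array(a,float)/3.5+[280,290]-.36)
fit(c,k([[140,180],[312,58],[348,97],[315,287],[270,317]]),[[-.03,-.03,.013],[-.03,.05,.013],[-.008,.05,.013],[.05,-.008,.013],[.05,-.03,.013]],[.51,-.4,-.9])
G=fit(c,k([[282,333],[357,328],[310,462],[364,460]]),[[-.015,.05,.017],[.015,.05,.017],[-.01,.035,.068],[.01,.035,.068]],[.54,-.5,0])
print('foot corner end pred',((px(c,[[G[0]-.015+.05*np.sin(G[2]),G[1]-.05,.017]])-[280,290])*3.5).round(0))
p,R=plan([((G[0],G[1],.14),G[2]),((G[0],G[1],.048),G[2],.03)],1)
```

```text
fit [ 0.5128 -0.4083 -0.9604] res px [[-0.6, -0.4], [-0.1, -0.4], [0.1, 0.5], [0.4, 0.2], [0.1, 0.2]]
fit [ 0.5348 -0.5202 -0.0054] res px [[-0.5, -0.2], [0.6, -0.1], [-0.4, 0.3], [0.4, -0.0]]
foot corner end pred [[288. 534.]]
13 rows
[[1,0.0078,0.0372,0.0232,0.0,0.0,-0.008],[1,0.0075,0.0372,0.0233,0.0,0.0,-0.007],[1,0.0073,0.0373,0.0232,0.0,0.0,-0.008],[1,0.007,0.0373,0.0232,0.0,0.0,-0.008],[1,0.0066,0.0374,0.0232,0.0,0.0,-0.008],[1,0.0064,0.0374,0.0233,0.0,0.0,-0.007],[1,0.0061,0.0375,0.0232,0.0,0.0,-0.008],[1,0.0058,0.0375,0.0232,0.0,0.001,-0.008],[1,0.0055,0.0376,0.0233,0.0,0.0,-0.008],[1,0.0,0.0,0.023,0.0,0.0,0.0],[1,0.0,0.0,0.023,0.0,0.0,0.0],[1,0.0,0.0,0.023,0.0,0.0,0.0],[1,0.0,0.0,0.023,0.0,0.0,0.0]]
```

>>> {"name": "carry_out", "arguments": {"steps": [[1,0.008,0.037,0.023,0,0,-0.007],[1,0.0075,0.037,0.023,0,0,-0.007],[1,0.0075,0.037,0.023,0,0,-0.007],[1,0.007,0.037,0.023,0,0,-0.007],[1,0.0065,0.037,0.023,0,0,-0.007],[1,0.0065,0.037,0.023,0,0,-0.007],[1,0.006,0.038,0.023,0,0,-0.007],[1,0.006,0.038,0.023,0,0,-0.007],[1,0.0055,0.039,0.023,0,0,-0.008],[1,0,0,0.023,0,0,0],[1,0,0,0.023,0,0,0],[1,0,0,0.023,0,0,0],[1,0,0,0.023,0,0,0],[1,0,0,0,0,0,0],[-1,0,0,0,0,0,0],[-1,0,0,0,0,0,0],[-1,0,0,0,0,0,0],[-1,0,0,0,0,0,0],[-1,0,0,0,0,0,0]], "grip_force": 90}}

```text
clock: 4.32
tcp_pos: [0.5358, -0.5209, 0.0514]
orientation: [0.001, 1.0, -0.005, 0.001]
wrist_force: [-0.8, 1.1, 4.3]
finger_gap: 0.0187
```

```bash
cat >> h.py <<'E'
S=np.array([.5523,-.15,-.0423])   # station pose
def sw(x,y,z,S=S): return (S[0]+np.cos(S[2])*x-np.sin(S[2])*y,S[1]+np.sin(S[2])*x+np.cos(S[2])*y,z)
E
python3 - <<'E'
from h import *
st()
z=.048+.021; a=S[2]-.0
plan([((.535,-.52,.15),0),(sw(.035,.052,.14),a),(sw(.035,.052,.078),a,.03)],-1)
E
```

```text
{'clock': 4.325, 'joint_pos': [-0.8786, 0.7495, 0.2698, 1.0893, -0.0, 0.702], 'tcp_pos': [0.5358, -0.5209, 0.0514], 'orientation': [0.0007, 1.0, -0.0049, 0.0006], 'wrist_force': [-0.8122, 1.1101, 4.3364], 'finger_gap': 0.0187}
16 rows
[[-1,-0.0002,-0.0002,-0.0329,0.0,0.0,-0.003],[-1,-0.0002,-0.0003,-0.0328,0.001,-0.001,-0.004],[-1,-0.0003,-0.0003,-0.0329,0.0,0.0,-0.003],[-1,0.0055,-0.042,0.001,0.0,0.0,0.004],[-1,0.0052,-0.0421,0.001,0.0,0.0,0.005],[-1,0.0051,-0.0421,0.0009,0.0,0.0,0.004],[-1,0.0049,-0.0421,0.001,0.0,0.0,0.004],[-1,0.0048,-0.0421,0.001,0.0,0.0,0.004],[-1,0.0045,-0.0422,0.001,0.0,0.0,0.005],[-1,0.0044,-0.0422,0.001,0.0,0.0,0.004],[-1,0.0042,-0.0421,0.001,0.0,0.0,0.004],[-1,0.004,-0.0423,0.0009,0.0,0.0,0.004],[-1,0.0039,-0.0422,0.001,0.0,0.0,0.005],[-1,0.0,0.0,0.0207,0.0,0.0,0.0],[-1,0.0,0.0,0.0207,0.0,0.0,0.0],[-1,0.0,0.0,0.0206,0.0,0.0,0.0]]
```

>>> {"name": "carry_out", "arguments": {"steps": [[-1,0,0,-0.033,0,0,0],[-1,0,0,-0.033,0,0,0],[-1,0,0,-0.033,0,0,0],[-1,0.0055,-0.042,0.001,0,0,0.004],[-1,0.005,-0.042,0.001,0,0,0.004],[-1,0.005,-0.042,0.001,0,0,0.004],[-1,0.005,-0.042,0.001,0,0,0.004],[-1,0.0048,-0.042,0.001,0,0,0.004],[-1,0.0045,-0.042,0.001,0,0,0.004],[-1,0.0045,-0.042,0.001,0,0,0.004],[-1,0.004,-0.042,0.001,0,0,0.004],[-1,0.004,-0.042,0.001,0,0,0.004],[-1,0.004,-0.0425,0.001,0,0,0.004],[-1,0,0,0.02,0,0,0],[-1,0,0,0.02,0,0,0],[-1,0,0,0,0,0,0]]}}

```text
clock: 6.32
tcp_pos: [0.5913, -0.1006, 0.097]
orientation: [-0.001, 1.0, -0.025, -0.003]
wrist_force: [0.3, -0.3, -2.0]
finger_gap: 0.019
```

Run:
```python
from h import *
st(); snap('wrist','w2')
```

```text
{'clock': 6.325, 'joint_pos': [-0.3022, 0.4496, -0.14, 0.9864, -0.0002, 1.3181], 'tcp_pos': [0.5913, -0.1006, 0.097], 'orientation': [-0.0006, 0.9997, -0.0248, -0.0025], 'wrist_force': [0.258, -0.2799, -1.9708], 'finger_gap': 0.019}
```

View pics/w2.png

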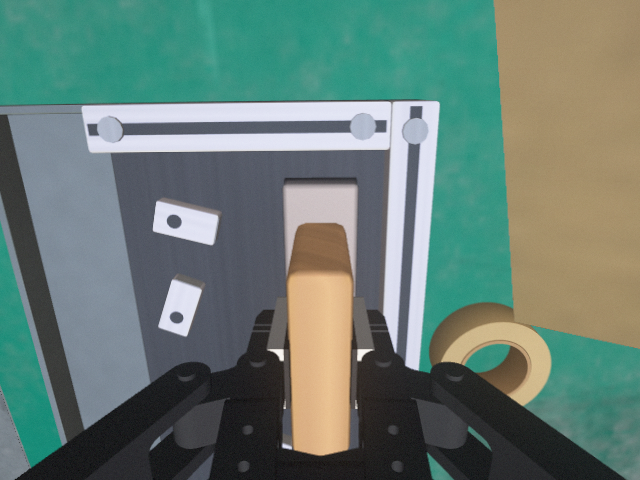

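The scraper is held square in the jaws. The left frame corners show at (438,102), (82,107), (90,153) and (388,150).

Run:
```python
from h import *
c=ld('w2')
A=fit(c,[[438,102],[82,107],[90,153],[388,150]],[[.085,.13,.042],[-.065,.13,.042],[-.065,.11,.042],[.065,.11,.042]],S)
def inst(X): 
    X=np.array(X)[:,:2]-A[:2]; C,s=np.cos(A[2]),np.sin(A[2]); return (X@np.array([[C,-s],[s,C]])).round(4)
print('chips',inst(w(c,[[187,222],[182,307]],.033)),'scraper foot end',inst(w(c,[[285,184],[357,184]],.017+.0456+.0)),'tcp',inst([env.get_state()['tcp_pos']]))
S=A
a=A[2]
plan([(sw(.035,.050,.076,A),a,.02),(sw(-.072,.050,.076,A),a,.012)],-1,hold=1)
```

```text
fit [ 0.5538 -0.1504 -0.0388] res px [[2.1, -0.5], [-2.3, -0.7], [-1.5, 1.4], [1.6, 0.8]]
chips [[-0.0286  0.0762]
 [-0.0365  0.0306]] scraper foot end [[0.0217 0.1004]
 [0.0497 0.1001]] tcp [[0.0364 0.0508]]
12 rows
[[-1,-0.0007,0.0004,0.0111,0.0,0.001,-0.006],[-1,-0.0007,0.0004,0.0112,-0.001,0.002,-0.005],[-1,-0.0119,0.0,0.0,0.0,0.0,0.0],[-1,-0.0119,0.0,0.0,0.0,0.0,0.0],[-1,-0.0119,0.0,0.0,0.0,0.0,0.0],[-1,-0.0118,0.0,0.0,0.0,0.0,0.0],[-1,-0.0119,0.0,0.0,0.0,0.0,0.0],[-1,-0.0119,0.0,0.0,0.0,0.0,0.0],[-1,-0.0119,0.0,0.0,0.0,0.0,0.0],[-1,-0.0119,0.0,0.0,0.0,0.0,0.0],[-1,-0.0119,0.0,-0.0001,0.0,0.0,0.0],[-1,0,0,0,0,0,0]]
```

>>> {"name": "carry_out", "arguments": {"steps": [[-1,-0.0005,0,0.0115,0,0.001,-0.005],[-1,-0.0005,0,0.0115,0,0.001,-0.005],[-1,-0.012,0,0,0,0,0],[-1,-0.012,0,0,0,0,0],[-1,-0.012,0,0,0,0,0],[-1,-0.012,0,0,0,0,0],[-1,-0.012,0,0,0,0,0],[-1,-0.012,0,0,0,0,0],[-1,-0.012,0,0,0,0,0],[-1,-0.012,0,0,0,0,0],[-1,-0.012,0,0,0,0,0],[-1,0,0,0,0,0,0],[-1,0,0,0,0,0,0]]}}

```text
clock: 8.0
tcp_pos: [0.4848, -0.0973, 0.0763]
orientation: [0.0, 1.0, -0.02, 0.001]
wrist_force: [-0.7, 1.0, -1.5]
finger_gap: 0.0191
```

```bash
sed -i 's/^S=np.array.*/S=np.array([.5538,-.1504,-.0400])/' h.py
python3 - <<'E'
from h import *
st()
a=S[2]
plan([(sw(-.072,.050,.115),a),(sw(.045,-.055,.115),a),(sw(.045,-.055,.075),a,.02),(sw(-.072,-.055,.075),a,.012)],-1,hold=2)
E
```

```text
{'clock': 8.0, 'joint_pos': [-0.3609, 0.2843, -0.4495, 0.8342, 0.0006, 1.25], 'tcp_pos': [0.4848, -0.0973, 0.0763], 'orientation': [0.0002, 0.9998, -0.02, 0.0014], 'wrist_force': [-0.6946, 0.9985, -1.4925], 'finger_gap': 0.0191}
19 rows
[[-1,-0.0009,0.0003,-0.0387,0.0,-0.003,0.0],[-1,0.0293,0.0263,0.0,0.0,0.0,0.0],[-1,0.0292,0.0262,0.0,0.0,0.0,0.0],[-1,0.0293,0.0263,0.0,0.0,0.0,0.0],[-1,0.0292,0.0262,0.0,0.0,0.0,0.0],[-1,0.0,0.0,0.02,0.0,0.0,0.0],[-1,0.0001,0.0,0.02,0.0,0.0,0.0],[-1,-0.0117,0.0,0.0,0.0,0.0,0.0],[-1,-0.0117,0.0,0.0,0.0,0.0,0.0],[-1,-0.0117,0.0,0.0,0.0,0.0,0.0],[-1,-0.0117,0.0,0.0,0.0,0.0,0.0],[-1,-0.0117,0.0,0.0,0.0,0.0,0.0],[-1,-0.0117,0.0,0.0,0.0,0.0,0.0],[-1,-0.0117,0.0,0.0,0.0,0.0,0.0],[-1,-0.0117,0.0,0.0,0.0,0.0,0.0],[-1,-0.0117,0.0,0.0,0.0,0.0,0.0],[-1,-0.0117,0.0,0.0,0.0,0.0,0.0],[-1,0,0,0,0,0,0],[-1,0,0,0,0,0,0]]
```

>>> {"name": "carry_out", "arguments": {"steps": [[-1,0,0,-0.039,0,0,0],[-1,0.029,0.0265,0,0,0,0],[-1,0.029,0.0265,0,0,0,0],[-1,0.029,0.0265,0,0,0,0],[-1,0.0285,0.0265,0,0,0,0],[-1,0,0,0.02,0,0,0],[-1,0,0,0.02,0,0,0],[-1,0,0,0,0,0,0],[-1,-0.0117,0,0,0,0,0],[-1,-0.0117,0,0,0,0,0],[-1,-0.0117,0,0,0,0,0],[-1,-0.0117,0,0,0,0,0],[-1,-0.0117,0,0,0,0,0],[-1,-0.0117,0,0,0,0,0],[-1,-0.0117,0,0,0,0,0],[-1,-0.0117,0,0,0,0,0],[-1,-0.0117,0,0,0,0,0],[-1,-0.0117,0,0,0,0,0],[-1,0,0,0,0,0,0]]}}

```text
clock: 10.38
tcp_pos: [0.4776, -0.2028, 0.0751]
orientation: [-0.0, 1.0, -0.02, 0.001]
wrist_force: [0.7, -0.4, -2.2]
finger_gap: 0.0189
```

Run:
```python
from h import *
st()
p,R=plan([((.485,-.21,.24),-.04),((.50,-.24,.31),-.04)],-1,hold=1)
```

```text
{'clock': 10.375, 'joint_pos': [-0.5568, 0.328, -0.3893, 0.8524, 0.0009, 1.0546], 'tcp_pos': [0.4776, -0.2028, 0.0751], 'orientation': [-0.0001, 0.9998, -0.0203, 0.0007], 'wrist_force': [0.6858, -0.4411, -2.2429], 'finger_gap': 0.0189}
7 rows
[[-1,0.002,0.0017,-0.0412,0.0,0.0,0.0],[-1,0.002,0.0017,-0.0413,0.0,-0.001,0.0],[-1,0.0019,0.0018,-0.0412,0.0,0.0,0.0],[-1,0.0019,0.0017,-0.0412,0.0,0.0,-0.001],[-1,0.0081,0.0147,-0.035,0.0,0.0,0.0],[-1,0.0081,0.0147,-0.035,0.0,0.0,0.0],[-1,0,0,0,0,0,0]]
```

>>> {"name": "carry_out", "arguments": {"steps": [[-1,0,-0.015,-0.042,0,0,0],[-1,0,-0.015,-0.042,0,0,0],[-1,0,-0.015,-0.042,0,0,0],[-1,0,-0.015,-0.042,0,0,0],[-1,0,-0.015,-0.042,0,0,0],[-1,0,-0.015,-0.042,0,0,0],[-1,0,0,0,0,0,0],[-1,0,0,0,0,0,0]]}}

```text
clock: 11.38
tcp_pos: [0.4818, -0.1131, 0.3263]
orientation: [0.0, 1.0, -0.02, 0.001]
wrist_force: [0.4, 0.0, -2.6]
finger_gap: 0.0192
```

Run:
```python
from h import *
st(); snap('wrist','w3')
```

```text
{'clock': 11.375, 'joint_pos': [-0.3931, 0.1441, 0.0132, 1.4383, 0.0004, 1.2175], 'tcp_pos': [0.4818, -0.1131, 0.3263], 'orientation': [0.0001, 0.9998, -0.0199, 0.0009], 'wrist_force': [0.3856, 0.0147, -2.6338], 'finger_gap': 0.0192}
```

View pics/w3.png

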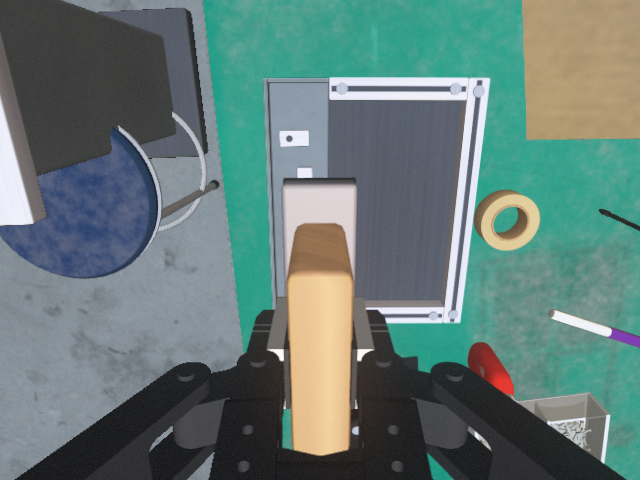

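Two chips lie in the trough at (293,138) and (305,175), and the visible part of the plate is clear. The third chip is hidden behind the scraper, so I'll check it later. Next I refine the station pose and carry the scraper back.

Run:
```python
from h import *
c=ld('w3')
fit(c,[[489,79],[329,79],[460,322],[265,80],[467,100],[444,307]],[[.085,.13,.042],[-.065,.13,.042],[.085,-.13,.042],[-.125,.126,.022],[.065,.11,.042],[.065,-.11,.042]],S)
plan([((.51,-.42,.25),-.005)],-1,hold=1)
```

```text
fit [ 0.5525 -0.1499 -0.0402] res px [[0.9, -1.4], [-0.7, -2.0], [-0.4, 1.3], [1.2, 2.1], [-0.9, 0.0], [-0.3, 0.6]]
9 rows
[[-1,0.0051,0.0382,0.0094,0.0,0.0,-0.004],[-1,0.005,0.0382,0.0095,0.0,0.0,-0.005],[-1,0.0047,0.0383,0.0094,0.0,0.0,-0.004],[-1,0.0046,0.0382,0.0094,0.0,0.0,-0.005],[-1,0.0045,0.0383,0.0095,0.0,0.0,-0.004],[-1,0.0042,0.0383,0.0094,0.0,0.0,-0.004],[-1,0.0041,0.0383,0.0094,0.0,0.0,-0.005],[-1,0.004,0.0384,0.0094,-0.001,0.0,-0.004],[-1,0,0,0,0,0,0]]
```

>>> {"name": "carry_out", "arguments": {"steps": [[-1,0.005,0.038,0.0095,0,0,-0.0045],[-1,0.005,0.038,0.0095,0,0,-0.0045],[-1,0.005,0.038,0.0095,0,0,-0.0045],[-1,0.0045,0.038,0.0095,0,0,-0.0045],[-1,0.0045,0.038,0.0095,0,0,-0.0045],[-1,0.004,0.038,0.0095,0,0,-0.0045],[-1,0.004,0.0385,0.0095,0,0,-0.0045],[-1,0.004,0.0385,0.0095,0,0,-0.0045],[-1,0,0,0,0,0,0]]}}

```text
clock: 12.55
tcp_pos: [0.5089, -0.4213, 0.2465]
orientation: [-0.002, 1.0, -0.004, -0.001]
wrist_force: [0.4, 0.2, -2.4]
finger_gap: 0.0193
```

```bash
sed -i 's/^S=np.array.*/S=np.array([.553,-.150,-.0402])/' h.py
python3 - <<'E'
from h import *
st(); snap('wrist','w4')
plan([((.535,-.52,.14),-.005),((.535,-.52,.058),-.005,.03)],-1)
E
```

```text
{'clock': 12.55, 'joint_pos': [-0.8132, 0.4918, 0.3035, 1.3866, 0.0008, 0.7654], 'tcp_pos': [0.5089, -0.4213, 0.2465], 'orientation': [-0.0017, 1.0, -0.0039, -0.0011], 'wrist_force': [0.4447, 0.156, -2.4041], 'finger_gap': 0.0193}
7 rows
[[-1,0.0067,0.0251,0.0268,-0.001,0.0,0.0],[-1,0.0067,0.0251,0.0268,-0.001,0.001,-0.001],[-1,0.0066,0.0251,0.0269,-0.001,0.0,0.0],[-1,0.0066,0.0251,0.0268,-0.001,0.001,-0.001],[-1,0.0,0.0,0.0273,0.0,0.0,0.0],[-1,0.0,0.0,0.0274,0.0,0.0,0.0],[-1,0.0,0.0,0.0273,0.0,0.0,0.0]]
```

View pics/w4.png

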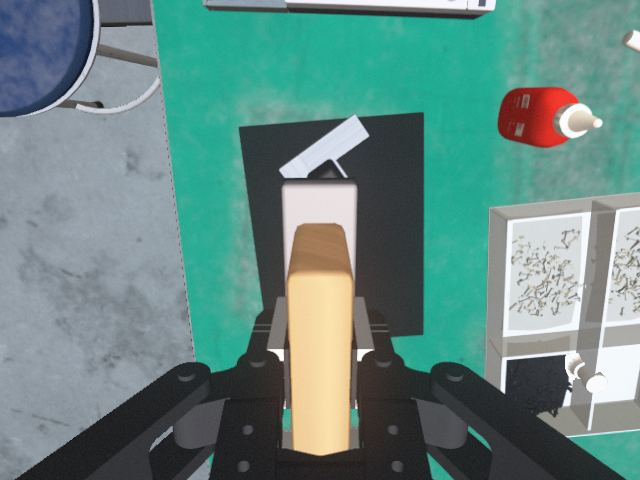

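The square is unmoved, with its heel at (279,168) and leg end at (357,115), and the scraper spot is free. I set the scraper down.

>>> {"name": "carry_out", "arguments": {"steps": [[-1,0.0067,0.025,0.027,-0.001,0,0],[-1,0.0067,0.025,0.027,-0.001,0,0],[-1,0.0066,0.025,0.027,-0.001,0,0],[-1,0.0066,0.025,0.027,0,0,0],[-1,0,0,0.027,0,0,0],[-1,0,0,0.027,0,0,0],[-1,0,0,0.025,0,0,0],[-1,0,0,0.004,0,0,0],[-1,0,0,0.004,0,0,0],[-1,0,0,0,0,0,0],[-1,0,0,0,0,0,0]]}}

```text
clock: 13.98
tcp_pos: [0.5376, -0.5198, 0.0577]
orientation: [0.002, 1.0, -0.002, 0.002]
wrist_force: [0.1, -0.3, -3.0]
finger_gap: 0.0191
```

Run:
```python
from h import *
st()
```

```text
{'clock': 13.975, 'joint_pos': [-0.8756, 0.7431, 0.2738, 1.0959, -0.0005, 0.6991], 'tcp_pos': [0.5376, -0.5198, 0.0577], 'orientation': [0.0023, 1.0, -0.0019, 0.0016], 'wrist_force': [0.127, -0.3233, -2.9558], 'finger_gap': 0.0191}
```

>>> {"name": "carry_out", "arguments": {"steps": [[-1,0,0,0.003,0,0,0],[-1,0,0,0.003,0,0,0],[-1,0,0,0.001,0,0,0],[-1,0,0,0,0,0,0]]}}

```text
clock: 14.48
tcp_pos: [0.5373, -0.5197, 0.0512]
orientation: [0.002, 1.0, -0.002, 0.002]
wrist_force: [-2.3, 0.9, 4.4]
finger_gap: 0.0189
```

>>> {"name": "carry_out", "arguments": {"steps": [[1,0,0,0,0,0,0],[1,0,0,0,0,0,0],[1,0,0,0,0,0,0],[1,0,0,-0.02,0,0,0],[1,0,0,-0.04,0,0,0],[1,0,0,-0.045,0,0,0],[1,-0.006,-0.042,-0.022,0,0,0],[1,-0.006,-0.042,-0.022,0,0,0],[1,-0.006,-0.042,-0.022,0,0,0],[1,-0.006,-0.042,-0.022,0,0,0],[1,-0.006,-0.042,-0.022,0,0,0],[1,-0.006,-0.042,-0.022,0,0,0],[1,-0.006,-0.042,-0.022,0,0,0],[1,-0.006,-0.042,-0.022,0,0,0],[1,0,0,0,0,0,0],[1,0,0,0,0,0,0]]}}

```text
clock: 16.48
tcp_pos: [0.4901, -0.1825, 0.3291]
orientation: [0.002, 1.0, -0.002, 0.001]
wrist_force: [0.2, 0.9, -0.6]
finger_gap: 0.0854
```

Run:
```python
from h import *
st(); snap('wrist','w5')
plan([((.50,.11,.33),.0)],1,hold=2)
```

```text
{'clock': 16.475, 'joint_pos': [-0.5089, 0.1982, 0.0857, 1.4543, -0.0021, 1.0654], 'tcp_pos': [0.4901, -0.1825, 0.3291], 'orientation': [0.0019, 1.0, -0.0018, 0.0012], 'wrist_force': [0.2003, 0.8931, -0.5646], 'finger_gap': 0.0854}
9 rows
[[1,0.0012,-0.0419,-0.0003,0.0,0.0,-0.001],[1,0.0013,-0.0418,-0.0004,0.001,0.0,0.0],[1,0.0013,-0.0419,-0.0003,0.0,-0.001,-0.001],[1,0.0014,-0.0418,-0.0003,0.001,0.0,-0.001],[1,0.0013,-0.0418,-0.0002,0.0,0.0,0.0],[1,0.0014,-0.0419,-0.0003,0.001,0.0,-0.001],[1,0.0014,-0.0418,-0.0002,0.0,0.0,0.0],[1,0,0,0,0,0,0],[1,0,0,0,0,0,0]]
```

View pics/w5.png

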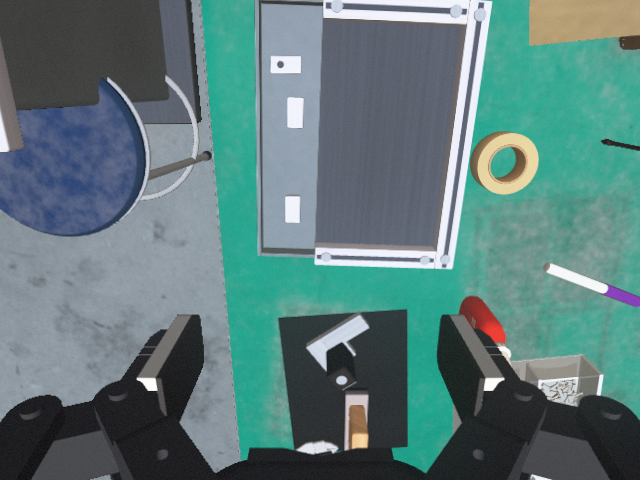

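All three chips are in the trough at (286,65), (295,113) and (292,209). The plate is clear and the scraper stands on the mat. Now the selector.

>>> {"name": "carry_out", "arguments": {"steps": [[1,0.001,-0.042,0,0,0,0],[1,0.001,-0.042,0,0,0,0],[1,0.001,-0.042,0,0,0,0],[1,0.001,-0.042,0,0,0,0],[1,0.001,-0.042,0,0,0,0],[1,0.001,-0.042,0,0,0,0],[1,0.001,-0.042,0.01,0,0,0],[1,0.001,-0.042,0.01,0,0,0],[1,0.001,-0.042,0.01,0,0,0],[1,0,0,0,0,0,0],[1,0,0,0,0,0,0]]}}

```text
clock: 17.9
tcp_pos: [0.5008, 0.1947, 0.2971]
orientation: [0.002, 1.0, -0.002, 0.0]
wrist_force: [0.3, -0.3, 0.7]
finger_gap: 0.0855
```

Run:
```python
from h import *
st(); c=snap('wrist','w6'); u,v=px(c,[[.514,.15,.045]])[0].astype(int); print(u,v)
u0,v0=u-80,v-70
cv2.imwrite('pics/knob6.png',cv2.resize(c['color'][v0:v0+140,u0:u0+160,::-1],None,fx=4,fy=4,interpolation=cv2.INTER_CUBIC)); print(u0,v0)
```

```text
{'clock': 17.9, 'joint_pos': [0.2235, 0.2313, 0.0503, 1.3902, -0.004, 1.799], 'tcp_pos': [0.5008, 0.1947, 0.2971], 'orientation': [0.002, 1.0, -0.0024, 0.0002], 'wrist_force': [0.3015, -0.3106, 0.6767], 'finger_gap': 0.0855}
334 231
254 161
```

View pics/knob6.png

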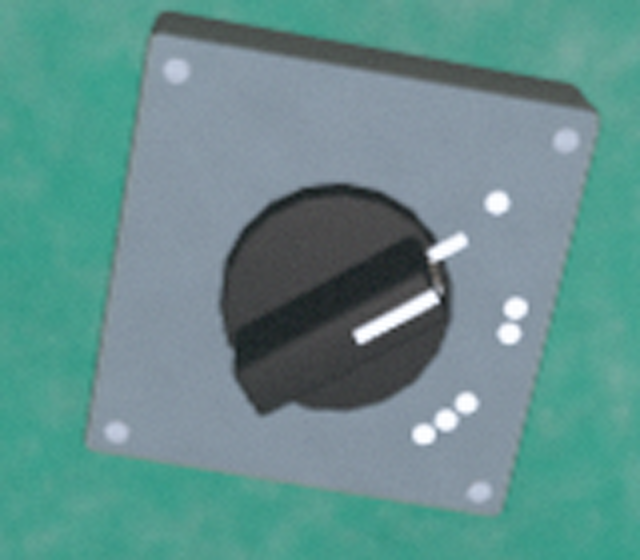

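The pointer is at one dot, (497,203) in the crop. Two dots are at (512,320) and three at (445,420).

Run:
```python
from h import *
c=ld('w6'); k=lambda a:np.array(a,float)/4+[254,161]-.4
C,s=.045*np.cos(.7),.045*np.sin(.7)
B=fit(c,k([[497,203],[512,321],[445,420],[152,34],[598,114],[500,514],[88,446]]),[[C,s,.035],[.045,0,.035],[C,-s,.035],[-.055,.055,.035],[.055,.055,.035],[.055,-.055,.035],[-.055,-.055,.035]],[.515,.15,-.17])
L=w(c,k([[440,295],[355,337]]),.0735); d=L[0]-L[1]; b=np.arctan2(d[1],d[0]); print('line',L.round(4).tolist(),'bar angle',b,'tip r',np.linalg.norm(L[0][:2]-B[:2]),'knob angle',B[2]-b)
f=B[2]+.7+np.pi/2
plan([((B[0],B[1],.15),1.0),((B[0],B[1],.15),f),((B[0],B[1],.071),f,.03)],1,hold=1)
```

```text
fit [ 0.5165  0.145  -0.1838] res px [[-0.0, -0.5], [0.1, -0.5], [0.2, -0.5], [-1.0, -1.1], [1.9, -0.5], [0.5, 2.0], [-1.7, 1.7]]
line [[0.5384, 0.1567, 0.0735], [0.5197, 0.1468, 0.0735]] bar angle 0.48511463078056893 tip r 0.024842456752238916 knob angle -0.6689637054568586
19 rows
[[1,0.0022,0.007,0.0211,0.001,0.0,-0.144],[1,0.0013,0.0072,0.0211,0.0,0.0,-0.143],[1,0.0001,0.0073,0.0211,0.001,0.0,-0.144],[1,-0.0009,0.0073,0.0211,0.0,0.0,-0.144],[1,-0.0019,0.0072,0.0211,0.001,0.001,-0.143],[1,-0.0029,0.0067,0.0211,0.0,0.0,-0.144],[1,-0.0039,0.0063,0.0211,0.001,0.0,-0.144],[1,0.0,0.0,0.0,0.0,0.0,-0.136],[1,0.0,0.0,0.0,0.0,0.0,-0.136],[1,0.0,0.0,0.0,0.0,0.0,-0.135],[1,0.0,0.0,0.0,0.0,0.0,-0.136],[1,0.0,0.0,0.0,0.0,0.0,-0.136],[1,0.0,0.0,0.0,0.0,0.0,-0.136],[1,0.0,0.0,0.0,0.0,0.0,-0.136],[1,0.0,0.0,0.0,0.0,0.0,-0.135],[1,0.0,0.0,0.0263,0.0,0.0,0.0],[1,0.0,0.0,0.0264,0.0,0.0,0.0],[1,0.0,0.0,0.0263,0.0,0.0,0.0],[1,0,0,0,0,0,0]]
```

>>> {"name": "carry_out", "arguments": {"steps": [[1,0.002,0.007,0.021,0.001,0,-0.144],[1,0.0013,0.007,0.021,0,0,-0.144],[1,0,0.0073,0.021,0.001,0,-0.144],[1,-0.001,0.0073,0.021,0,0,-0.144],[1,-0.002,0.0072,0.021,0.001,0.001,-0.144],[1,-0.003,0.0067,0.021,0,0,-0.144],[1,-0.004,0.0063,0.021,0.001,0,-0.144],[1,0,0,0,0,0,-0.135],[1,0,0,0,0,0,-0.135],[1,0,0,0,0,0,-0.135],[1,0,0,0,0,0,-0.135],[1,0,0,0,0,0,-0.135],[1,0,0,0,0,0,-0.135],[1,0,0,0,0,0,-0.135],[1,0,0,0,0,0,-0.13],[1,0,0,0,0,0,0]]}}

```text
clock: 19.95
tcp_pos: [0.5161, 0.1448, 0.1515]
orientation: [0.001, 0.508, 0.861, 0.001]
wrist_force: [0.0, -0.1, -0.1]
finger_gap: 0.0858
```

Run:
```python
from h import *
st()
plan([((.5165,.145,.10),2.075,.03),((.5165,.145,.071),2.075,.015)],1,hold=1)
```

```text
{'clock': 19.95, 'joint_pos': [0.1236, 0.2877, -0.2374, 1.044, 0.0004, -0.381], 'tcp_pos': [0.5161, 0.1448, 0.1515], 'orientation': [0.0005, 0.5082, 0.8612, 0.0007], 'wrist_force': [0.0312, -0.0601, -0.1274], 'finger_gap': 0.0858}
5 rows
[[1,0.0,0.0002,0.0257,0.001,0.0,0.0],[1,0.0,0.0002,0.0258,0.001,0.0,0.0],[1,0.0,0.0,0.0145,0.0,0.0,0.0],[1,0.0,0.0,0.0145,0.0,0.0,0.0],[1,0,0,0,0,0,0]]
```

>>> {"name": "carry_out", "arguments": {"steps": [[1,0,0,0.026,0.001,0,0],[1,0,0,0.026,0.001,0,0],[1,0,0,0.0145,0,0,0],[1,0,0,0.0135,0,0,0],[1,0,0,0,0,0,0],[-1,0,0,0,0,0,0],[-1,0,0,0,0,0,0],[-1,0,0,0,0,0,0],[-1,0,0,0,0,0,0],[-1,0,0,0,0,0,0]], "grip_force": 45}}

```text
clock: 21.2
tcp_pos: [0.5166, 0.1451, 0.0718]
orientation: [0.001, 0.507, 0.862, -0.001]
wrist_force: [0.6, -4.5, 2.9]
finger_gap: 0.0132
```

>>> {"name": "carry_out", "arguments": {"steps": [[-1,0,0,0,0,0,0.118],[-1,0,0,0,0,0,0.118],[-1,0,0,0,0,0,0.118],[-1,0,0,0,0,0,0.118],[-1,0,0,0,0,0,0.118],[-1,0,0,0,0,0,0.118],[-1,0,0,0,0,0,0.118],[-1,0,0,0,0,0,0.118],[-1,0,0,0,0,0,0.118],[-1,0,0,0,0,0,0.118],[-1,0,0,0,0,0,0.118],[-1,0,0,0,0,0,0.118],[-1,0,0,0,0,0,0],[-1,0,0,0,0,0,0]]}}

```text
clock: 22.95
tcp_pos: [0.5169, 0.1461, 0.0718]
orientation: [0.0, 0.945, 0.326, 0.001]
wrist_force: [2.3, -1.9, 1.8]
finger_gap: 0.0127
```

>>> {"name": "carry_out", "arguments": {"steps": [[1,0,0,0,0,0,0],[1,0,0,0,0,0,0],[1,0,0,0,0,0,0],[1,0,0,-0.02,0,0,0],[1,0,0,-0.04,0,0,0],[1,0,0,-0.045,0,0,0],[1,0,0,-0.045,0,0,0],[1,0,0,-0.045,0,0,0],[1,0,0,0,0,0,0]]}}

```text
clock: 24.08
tcp_pos: [0.5176, 0.1467, 0.27]
orientation: [0.001, 0.945, 0.326, 0.003]
wrist_force: [-0.8, 0.1, -0.1]
finger_gap: 0.0857
```

Run:
```python
from h import *
st(); c=snap('wrist','w7'); u,v=px(c,[[.5165,.145,.045]])[0].astype(int); print(u,v)
plan([((.47,-.10,.30),.0),((.47,-.30,.30),-.96)],1,hold=2)
im=c['color'][:,:,::-1]; cv2.imwrite('pics/knob7.png',cv2.resize(im[max(v-75,0):v+75,max(u-80,0):u+80],None,fx=3,fy=3))
```

```text
{'clock': 24.075, 'joint_pos': [0.1268, 0.231, -0.016, 1.3176, 0.0001, 1.0343], 'tcp_pos': [0.5176, 0.1467, 0.27], 'orientation': [0.0006, 0.9455, 0.3256, 0.0031], 'wrist_force': [-0.7881, 0.0933, -0.0976], 'finger_gap': 0.0857}
317 193
15 rows
[[1,-0.0314,0.0276,-0.0054,0.0,0.0,0.111],[1,-0.0281,0.0309,-0.0054,0.0,-0.001,0.11],[1,-0.0246,0.0338,-0.0054,0.0,0.0,0.111],[1,-0.0207,0.0364,-0.0054,0.0,-0.001,0.11],[1,-0.0166,0.0383,-0.0054,0.0,0.0,0.111],[1,-0.0123,0.04,-0.0054,0.0,-0.001,0.11],[1,0.0,0.0286,0.0,0.0,0.0,0.137],[1,0.0039,0.0283,0.0,0.0,0.0,0.137],[1,0.0077,0.0275,0.0,0.0,0.0,0.138],[1,0.0115,0.0262,0.0001,0.0,0.0,0.137],[1,0.0149,0.0243,0.0,0.0,0.0,0.137],[1,0.0181,0.0222,0.0,0.0,0.0,0.137],[1,0.0209,0.0194,0.0,0.001,0.0,0.137],[1,0,0,0,0,0,0],[1,0,0,0,0,0,0]]
```

View pics/knob7.png

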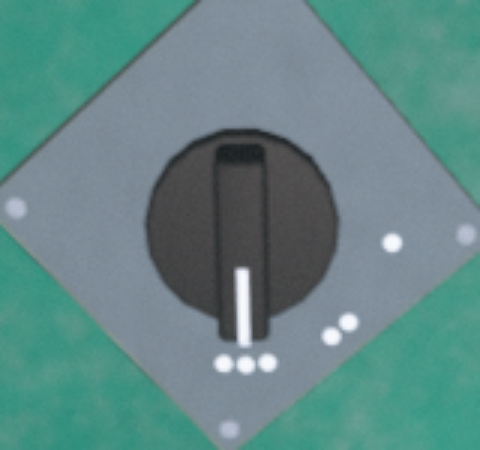

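The pointer is at the three dots. Now the square.

>>> {"name": "carry_out", "arguments": {"steps": [[1,-0.031,0.0275,-0.0055,0,0,0.11],[1,-0.028,0.031,-0.0055,0,-0.001,0.11],[1,-0.0245,0.034,-0.0055,0,0,0.11],[1,-0.0205,0.0365,-0.0055,0,-0.001,0.11],[1,-0.0165,0.038,-0.0055,0,0,0.11],[1,-0.0125,0.04,-0.0055,0,0,0.11],[1,0,0.0285,0,0,0,0.137],[1,0.004,0.0285,0,0,0,0.137],[1,0.0077,0.0275,0,0,0,0.137],[1,0.0115,0.026,0,0,0,0.137],[1,0.015,0.0245,0,0,0,0.137],[1,0.018,0.022,0,0,0,0.137],[1,0.021,0.0195,0,0,0,0.137],[1,0,0,0,0,0,0],[1,0,0,0,0,0,0]]}}

```text
clock: 26.0
tcp_pos: [0.4705, -0.2991, 0.2982]
orientation: [0.001, 0.888, -0.459, -0.002]
wrist_force: [-0.2, 0.4, -0.9]
finger_gap: 0.0851
```

Run:
```python
from h import *
st(); c=snap('wrist','w8'); print(px(c,[[.5128,-.4083,.0]]))
```

```text
{'clock': 26.0, 'joint_pos': [-0.7092, 0.2747, 0.1097, 1.4102, -0.0021, 1.8164], 'tcp_pos': [0.4705, -0.2991, 0.2982], 'orientation': [0.0005, 0.8882, -0.4595, -0.0023], 'wrist_force': [-0.201, 0.4441, -0.8797], 'finger_gap': 0.0851}
[[429.49135816 202.38722514]]
```

View pics/w8.png

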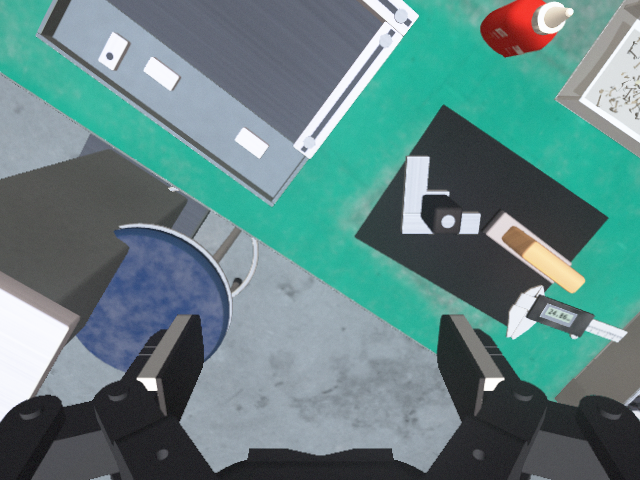

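The square is unmoved: heel (403,234), leg ends (407,157) and (479,235), post top (448,222).

Run:
```python
from h import *
c=ld('w8')
Q=fit(c,[[403,234],[407,157],[429,157],[480,212],[479,235],[448,222]],[[-.03,-.03,.013],[-.03,.05,.013],[-.008,.05,.013],[.05,-.008,.013],[.05,-.03,.013],[0,0,.065]],[.5128,-.4083,-.96])
plan([((Q[0],Q[1],.14),Q[2]),((Q[0],Q[1],.045),Q[2],.025)],.4)
```

```text
fit [ 0.5128 -0.4092 -0.9458] res px [[-0.7, 0.1], [-0.2, 0.2], [0.2, 0.1], [1.2, 1.4], [-0.3, -1.4], [-0.2, -0.5]]
9 rows
[[0.4,0.023,0.0058,0.0317,0.001,0.001,-0.002],[0.4,0.0229,0.0059,0.0317,0.0,0.0,-0.001],[0.4,0.0229,0.0059,0.0317,0.001,0.001,-0.002],[0.4,0.0229,0.0059,0.0317,0.0,0.0,-0.002],[0.4,0.0228,0.0061,0.0317,0.001,0.001,-0.002],[0.4,0.0,0.0,0.0237,0.0,0.0,0.0],[0.4,0.0,0.0,0.0238,0.0,0.0,0.0],[0.4,0.0,0.0,0.0237,0.0,0.0,0.0],[0.4,0.0,0.0,0.0238,0.0,0.0,0.0]]
```

>>> {"name": "carry_out", "arguments": {"steps": [[0.4,0.023,0.006,0.0317,0,0.001,0],[0.4,0.023,0.006,0.0317,0,0,0],[0.4,0.023,0.006,0.0317,0.001,0.001,-0.001],[0.4,0.023,0.006,0.0317,0,0,-0.001],[0.4,0.023,0.006,0.0317,0.001,0.001,-0.001],[0.4,0,0,0.024,0,0,0],[0.4,0,0,0.024,0,0,0],[0.4,0,0,0.023,0,0,0],[0.4,0,0,0.023,0,0,0],[0.4,0,0,0,0,0,0]]}}

```text
clock: 27.3
tcp_pos: [0.5118, -0.4092, 0.0452]
orientation: [0.0, 0.889, -0.458, -0.001]
wrist_force: [-0.1, -0.0, 0.2]
finger_gap: 0.0597
```

Run:
```python
from h import *
st()
```

```text
{'clock': 27.3, 'joint_pos': [-0.7965, 0.5897, -0.0429, 0.9409, -0.0009, 1.7255], 'tcp_pos': [0.5118, -0.4092, 0.0452], 'orientation': [0.0, 0.889, -0.4579, -0.0014], 'wrist_force': [-0.0845, -0.0208, 0.2403], 'finger_gap': 0.0597}
```

Closing on the post.

>>> {"name": "carry_out", "arguments": {"steps": [[-1,0,0,0,0,0,0],[-1,0,0,0,0,0,0],[-1,0,0,0,0,0,0],[-1,0,0,0,0,0,0],[-1,0,0,-0.02,0,0,0],[-1,0,0,-0.04,0,0,0],[-1,0,0,-0.045,0,0,0],[-1,0,0,0,0,0,0]], "grip_force": 80}}

```text
clock: 28.3
tcp_pos: [0.5146, -0.4133, 0.1565]
orientation: [0.002, 0.889, -0.459, 0.005]
wrist_force: [-0.2, -0.6, -4.0]
finger_gap: 0.0251
```

Run:
```python
from h import *
st()
plan([((.50,-.30,.15),.0),((.53,-.15,.15),1.5),((*sw(.022,.067,0)[:2],.15),np.pi+S[2])],-1,hold=2)
```

```text
{'clock': 28.3, 'joint_pos': [-0.7978, 0.5075, 0.1079, 1.1609, -0.0011, 1.7261], 'tcp_pos': [0.5146, -0.4133, 0.1565], 'orientation': [0.0021, 0.8886, -0.4587, 0.0047], 'wrist_force': [-0.1944, -0.6153, -3.9508], 'finger_gap': 0.0251}
31 rows
[[-1,-0.0144,-0.0077,0.0008,0.001,-0.001,-0.136],[-1,-0.0132,-0.0095,0.0008,0.0,-0.002,-0.136],[-1,-0.0119,-0.0113,0.0008,0.001,-0.001,-0.136],[-1,-0.0101,-0.0128,0.0009,0.001,-0.002,-0.137],[-1,-0.0084,-0.014,0.0009,0.0,-0.001,-0.136],[-1,-0.0063,-0.0151,0.0009,0.001,-0.001,-0.136],[-1,-0.0043,-0.0157,0.0009,0.001,-0.002,-0.136],[-1,0.0027,-0.0136,0.0,0.0,0.0,-0.136],[-1,0.0046,-0.0132,0.0,0.0,0.0,-0.137],[-1,0.0063,-0.0124,0.0,0.0,0.0,-0.136],[-1,0.0079,-0.0114,0.0,0.0,0.0,-0.136],[-1,0.0094,-0.0103,0.0,0.0,0.0,-0.137],[-1,0.0107,-0.0088,0.0,0.0,0.0,-0.136],[-1,0.0118,-0.0073,0.0001,0.0,0.0,-0.137],[-1,0.0128,-0.0057,0.0,0.0,0.0,-0.136],[-1,0.0133,-0.0039,0.0,0.0,0.0,-0.136],[-1,0.0138,-0.002,0.0,0.0,0.0,-0.137],[-1,0.0139,-0.0001,0.0,0.0,0.0,-0.136],[-1,0.0063,0.0039,0.0,0.0,0.0,-0.146],[-1,0.0057,0.0048,0.0,0.0,0.0,-0.145]]
[[-1,0.0049,0.0055,0.0,0.0,0.0,-0.146],[-1,0.004,0.0062,0.0,0.0,0.0,-0.145],[-1,0.0032,0.0067,0.0,0.0,0.0,-0.146],[-1,0.0021,0.0071,0.0,0.0,0.0,-0.146],[-1,0.001,0.0073,0.0,0.0,0.0,-0.145],[-1,0.0,0.0074,0.0,0.0,0.0,-0.146],[-1,-0.0011,0.0073,0.0,0.0,0.0,-0.145],[-1,-0.0021,0.0071,0.0,0.0,0.0,-0.146],[-1,-0.0032,0.0067,0.0,0.0,0.0,-0.145],[-1,0,0,0,0,0,0],[-1,0,0,0,0,0,0]]
```

>>> {"name": "carry_out", "arguments": {"steps": [[-1,-0.0144,-0.0077,0.0008,0.001,-0.001,-0.136],[-1,-0.013,-0.0095,0.0008,0,-0.002,-0.136],[-1,-0.012,-0.0113,0.0008,0.001,-0.001,-0.136],[-1,-0.01,-0.0128,0.0008,0.001,-0.002,-0.136],[-1,-0.0084,-0.014,0.0008,0,-0.001,-0.136],[-1,-0.0063,-0.015,0.0008,0.001,-0.001,-0.136],[-1,-0.0043,-0.0157,0.0008,0.001,-0.002,-0.136],[-1,0.0027,-0.0136,0,0,0,-0.1365],[-1,0.0046,-0.0132,0,0,0,-0.1365],[-1,0.0063,-0.0124,0,0,0,-0.1365],[-1,0.0079,-0.0114,0,0,0,-0.1365],[-1,0.0094,-0.0103,0,0,0,-0.1365],[-1,0.0107,-0.0088,0,0,0,-0.1365],[-1,0.0118,-0.0073,0,0,0,-0.1365],[-1,0.0128,-0.0057,0,0,0,-0.1365],[-1,0.0133,-0.004,0,0,0,-0.1365],[-1,0.0138,-0.002,0,0,0,-0.1365],[-1,0.014,0,0,0,0,-0.136]]}}

```text
clock: 30.55
tcp_pos: [0.5274, -0.1473, 0.1458]
orientation: [-0.006, 0.73, 0.683, -0.001]
wrist_force: [0.6, 0.5, -3.9]
finger_gap: 0.0249
```

>>> {"name": "carry_out", "arguments": {"steps": [[-1,0.0063,0.004,0,0,0,-0.146],[-1,0.0057,0.0048,0,0,0,-0.146],[-1,0.005,0.0055,0,0,0,-0.146],[-1,0.004,0.0062,0,0,0,-0.146],[-1,0.0032,0.0067,0,0,0,-0.146],[-1,0.002,0.007,0,0,0,-0.146],[-1,0.001,0.0073,0,0,0,-0.146],[-1,0,0.0074,0,0,0,-0.146],[-1,-0.001,0.0073,0,0,0,-0.146],[-1,-0.002,0.007,0,0,0,-0.146],[-1,-0.003,0.0067,0,0,0,-0.145],[-1,0,0,0,0,0,0],[-1,0,0,0,0,0,0]]}}

```text
clock: 32.17
tcp_pos: [0.5748, -0.082, 0.1467]
orientation: [-0.004, 0.02, 1.0, 0.003]
wrist_force: [0.7, 0.3, -2.9]
finger_gap: 0.0253
```

Run:
```python
from h import *
st(); c=snap('wrist','w9')
plan([((*sw(.022,.067,0)[:2],.08),np.pi+S[2],.03)],-1,hold=1)
```

```text
{'clock': 32.175, 'joint_pos': [-0.2821, 0.3799, -0.117, 1.0829, 0.0043, -1.8138], 'tcp_pos': [0.5748, -0.082, 0.1467], 'orientation': [-0.0038, 0.0195, 0.9998, 0.0032], 'wrist_force': [0.696, 0.3371, -2.8873], 'finger_gap': 0.0253}
4 rows
[[-1,-0.0011,-0.0007,0.0223,0.002,-0.002,0.0],[-1,-0.001,-0.0007,0.0224,0.002,-0.003,0.001],[-1,-0.001,-0.0006,0.0223,0.002,-0.002,0.0],[-1,0,0,0,0,0,0]]
```

View pics/w9.png

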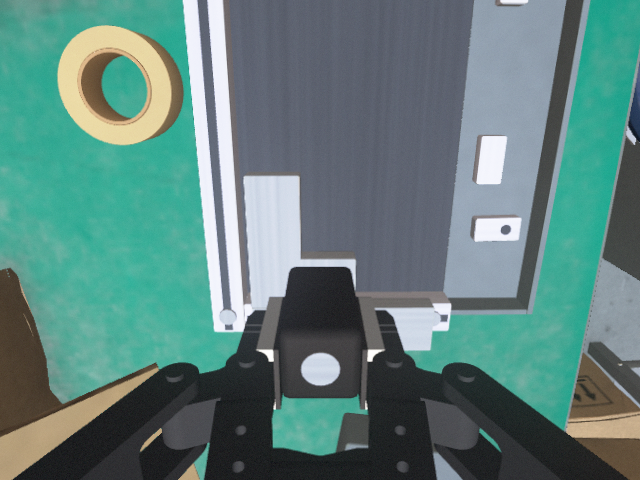

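The square is held, with its leg end at (244,177)–(299,175), and looks aligned with the frame. I check its pose in the hand, then lower it.

Run:
```python
from h import *
c=ld('w9'); z=.1467-.0422+.010
X=w(c,[[244,177],[299,175],[300,250],[246,290]],z); print(X.round(4).tolist())
print('width',np.linalg.norm(X[0]-X[1]))
for a,b in((1,2),(0,3)):
    d=X[a]-X[b]; print('leg y dir, yaw-(S+pi):',np.arctan2(-d[0],d[1])-np.pi-S[2]+2*np.pi)
# heel est
q=np.array([.5748,-.082]); R=down(np.pi+S[2])
print('leg end in tool',[(R.T@np.r_[x[:2]-q,0]).round(4)[:2].tolist() for x in X[:2]])
```

```text
[[0.6008, -0.1361, 0.1145], [0.58, -0.136, 0.1145], [0.5813, -0.1054, 0.1145], [0.6048, -0.0885, 0.1145]]
width 0.020887875259628697
leg y dir, yaw-(S+pi): 6.280840345709712
leg y dir, yaw-(S+pi): 6.24132890810228
leg end in tool [[-0.0282, -0.053], [-0.0073, -0.0537]]
```

>>> {"name": "carry_out", "arguments": {"steps": [[-1,-0.001,-0.0005,0.0223,0.002,-0.002,0],[-1,-0.001,-0.0005,0.0223,0.002,-0.002,0],[-1,-0.001,-0.0005,0.0223,0.002,-0.002,0],[-1,0,0,0,0,0,0]]}}

```text
clock: 32.72
tcp_pos: [0.5763, -0.0832, 0.079]
orientation: [-0.002, 0.019, 1.0, 0.001]
wrist_force: [-0.3, -0.1, -3.5]
finger_gap: 0.025
```

>>> {"name": "carry_out", "arguments": {"steps": [[-1,0,0,0.005,0,0,0],[-1,0,0,0.005,0,0,0],[-1,0,0,0.002,0,0,0],[-1,0,0,0,0,0,0]]}}

```text
clock: 33.22
tcp_pos: [0.5786, -0.0835, 0.0699]
orientation: [0.001, 0.018, 1.0, -0.0]
wrist_force: [-1.3, -0.3, 3.3]
finger_gap: 0.0256
```

>>> {"name": "carry_out", "arguments": {"steps": [[-1,0,0,0.001,0,0,0],[-1,0,0,0.001,0,0,0],[-1,0,0,0,0,0,0]]}}

```text
clock: 33.6
tcp_pos: [0.5786, -0.0835, 0.0699]
orientation: [0.001, 0.018, 1.0, -0.0]
wrist_force: [-6.8, 0.1, 17.0]
finger_gap: 0.025
```

Run:
```python
from h import *
st(); c=snap('wrist','w10');
```

```text
{'clock': 33.6, 'joint_pos': [-0.2804, 0.4431, -0.2251, 0.9004, -0.0002, -1.8147], 'tcp_pos': [0.5786, -0.0835, 0.0699], 'orientation': [0.0011, 0.0183, 0.9998, -0.0004], 'wrist_force': [-6.8447, 0.1431, 17.0103], 'finger_gap': 0.025}
```

View pics/w10.png

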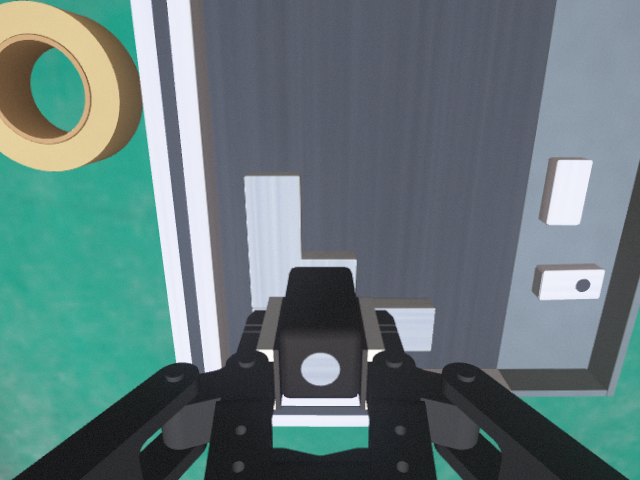

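```bash
cat >> h.py <<'E'
def ins(X):
    X=np.atleast_2d(X)[:,:2]-S[:2]; C,s=np.cos(S[2]),np.sin(S[2]); return X@np.array([[C,-s],[s,C]])
E
python3 - <<'E'
from h import *
c=ld('w10')
print((1e3*ins(w(c,[[244,177],[299,175],[434,307],[433,351]],.034))).round(1).tolist(), 'expect at seat: x 65,43 y 30 ; x -15 y 88,110')
print('tcp',1e3*ins(env.get_state()['tcp_pos']))
print('bar inner top', (1e3*ins(w(c,[[205,200],[219,340]],.042))).round(1).tolist())
E
```

```text
[[52.3, 15.2], [30.9, 14.4], [-27.1, 72.0], [-28.8, 94.5]] expect at seat: x 65,43 y 30 ; x -15 y 88,110
tcp [[22.93222509 67.49498569]]
bar inner top [[66.1, 22.5], [65.4, 83.7]]
```

>>> {"name": "carry_out", "arguments": {"steps": [[-1,0,0,-0.0012,0,0,0],[-1,-0.0027,0.0032,0,0,0,0],[-1,-0.0027,0.0032,0,0,0,0],[-1,-0.0027,0.0032,0,0,0,0],[-1,-0.0027,0.0034,0,0,0,0],[-1,0,0,0,0,0,0]]}}

```text
clock: 34.4
tcp_pos: [0.5913, -0.0792, 0.0705]
orientation: [0.002, 0.024, 1.0, -0.007]
wrist_force: [-2.4, -28.1, 4.6]
finger_gap: 0.0248
```

>>> {"name": "carry_out", "arguments": {"steps": [[-1,-0.001,0.001,0,0,0,0],[-1,-0.001,0.001,0,0,0,0],[-1,0,0,0,0,0,0]]}}

```text
clock: 34.78
tcp_pos: [0.5919, -0.0793, 0.0702]
orientation: [0.0, 0.025, 1.0, -0.008]
wrist_force: [-8.7, -36.8, 10.4]
finger_gap: 0.0251
```

>>> {"name": "carry_out", "arguments": {"steps": [[-1,0,-0.0035,0,0,0,0],[-1,0,0,0,0,0,0]]}}

```text
clock: 35.02
tcp_pos: [0.5919, -0.0794, 0.0702]
orientation: [0.001, 0.023, 1.0, -0.005]
wrist_force: [-6.1, -23.0, 8.3]
finger_gap: 0.025
```

Run:
```python
from h import *
st(); c=ld('w10'); print(px(c,[sw(.02,.110,.042),sw(.02,.130,.042),sw(.065,.11,.042),sw(-.065,.11,.042),sw(-.065,.11,.024),sw(-.065,.13,.042)]).round(0).tolist())
print('tcp st',(1e3*ins(env.get_state()['tcp_pos'])).round(1), env.get_state()['ft_torque'])
c=snap('wrist','w11')
```

```text
{'clock': 35.025, 'joint_pos': [-0.2629, 0.4634, -0.1912, 0.9121, -0.0101, -1.7882], 'tcp_pos': [0.5919, -0.0794, 0.0702], 'orientation': [0.0008, 0.0227, 0.9997, -0.0054], 'wrist_force': [-6.1327, -23.0473, 8.2584], 'finger_gap': 0.025}
[[325.0, 391.0], [325.0, 426.0], [225.0, 391.0], [515.0, 391.0], [499.0, 366.0], [508.0, 426.0]]
tcp st [[36.  72.1]] [-2.61545581  1.22580541 -1.15188708]
```

View pics/w11.png

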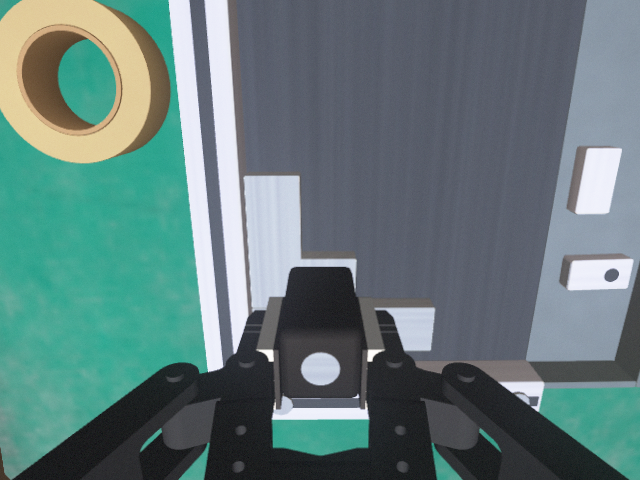

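The square's leg is still (434,307)–(433,351) and the left bar's foot is at v≈362, so a gap of a few mm remains while 20–37 N acts. Something else is blocking. I triangulate the brown box flap, which is my suspect.

Run:
```python
from h import *
def ray(f,uv):
    c=ld(f); o=-c['R'].T@c['t']; d=w(c,[uv],0)[0]-o; return o,d/np.linalg.norm(d)
def tri(obs):
    A=np.zeros((3,3));b=np.zeros(3)
    for f,uv in obs:
        o,d=ray(f,uv); M=np.eye(3)-np.outer(d,d); A+=M;b+=M@o
    X=np.linalg.solve(A,b); return X.round(3),[np.linalg.norm(px(ld(f),[X])-uv).round(1) for f,uv in obs]
print('w2/w3 corner',tri([('w2',(515,318)),('w3',(526,138))]))
print('w2/w3/w5',tri([('w2',(515,318)),('w3',(526,138)),('w5',(530,45))]))
c=ld('w11'); print('leg',(1e3*ins(w(c,[[244,177],[299,175],[434,307],[433,351]],.034))).round(1).tolist())
print('bar foot line & top', (1e3*ins(w(c,[[470,361],[540,361]],.024))).round(1).tolist(),(1e3*ins(w(c,[[470,382],[540,382]],.042))).round(1).tolist())
print(px(ld('scene0'),[[.66,-.02,.2],[.66,-.02,.3]]))
```

```text
w2/w3 corner (array([ 0.636, -0.068,  0.138]), [np.float64(2.2), np.float64(0.7)])
w2/w3/w5 (array([ 0.637, -0.069,  0.137]), [np.float64(1.4), np.float64(1.0), np.float64(0.7)])
leg [[65.1, 19.4], [43.5, 18.7], [-14.0, 76.8], [-15.4, 99.2]]
bar foot line & top [[-37.1, 111.9], [-71.5, 112.3]] [[-30.7, 110.0], [-62.1, 110.4]]
[[260.58105875 219.41688762]
 [256.87399819 186.32743359]]
```

>>> {"name": "carry_out", "arguments": {"steps": [[-1,0.001,-0.004,0,0,0,0],[-1,0.001,-0.003,-0.001,0,0,0],[-1,0.001,-0.002,-0.002,0,0,0],[-1,0.003,-0.004,-0.004,0,0,0],[-1,0,0,0,0,0,0]]}}

```text
clock: 35.7
tcp_pos: [0.5846, -0.085, 0.0749]
orientation: [-0.0, 0.018, 1.0, 0.0]
wrist_force: [-0.2, 0.1, -3.4]
finger_gap: 0.0247
```

```bash
cat >> h.py <<'E'
def ray(f,uv):
    c=ld(f); o=-c['R'].T@c['t']; d=w(c,[uv],0)[0]-o; return o,d/np.linalg.norm(d)
def tri(obs):
    A=np.zeros((3,3));b=np.zeros(3)
    for f,uv in obs:
        o,d=ray(f,uv); M=np.eye(3)-np.outer(d,d); A+=M;b+=M@o
    X=np.linalg.solve(A,b); return X.round(3),[np.linalg.norm(px(ld(f),[X])-uv).round(1) for f,uv in obs]
E
python3 - <<'E'
from h import *
st(); X=[[.637,-.069,.137]]; print('corner px scene,side',px(ld('scene0'),X).round(0),px(ld('side0'),X).round(0))
print('other corner',tri([('scene0',(200,308)),('side0',(305,170))]))
print('flap base?',tri([('scene0',(205,185)),('side0',(371,155))]))
print(px(ld('w3'),[[.637,-.069,.137],[.63,.02,.137],[.63,.02,.17]]).round(0).tolist(),px(ld('w2'),[[.637,-.069,.137],[.63,.02,.137],[.63,.02,.17]]).round(0).tolist())
c=snap('wrist','w12'); print('leg in hand px same -> station',(1e3*ins(env.get_state()['tcp_pos'])).round(1))
E
```

```text
{'clock': 35.7, 'joint_pos': [-0.2802, 0.4505, -0.1988, 0.9221, 0.0001, -1.8146], 'tcp_pos': [0.5846, -0.085, 0.0749], 'orientation': [-0.0003, 0.0182, 0.9998, 0.0001], 'wrist_force': [-0.1509, 0.0611, -3.4196], 'finger_gap': 0.0247}
corner px scene,side [[283. 231.]] [[332. 206.]]
other corner (array([0.622, 0.228, 0.145]), [np.float64(0.3), np.float64(0.2)])
flap base? (array([0.778, 0.02 , 0.255]), [np.float64(7.7), np.float64(6.5)])
[[526.0, 139.0], [531.0, 6.0], [557.0, -4.0]] [[512.0, 317.0], [520.0, -158.0], [678.0, -356.0]]
leg in hand px same -> station [[29.1 66.4]]
```

The flap's lower edge runs from (.637,-.069,.137) to (.622,.228,.145). That is where the gripper knuckle caught. I'll park the square in mid-plate and regrasp with the jaws along y and the tool leaning 25° towards the robot.

>>> {"name": "carry_out", "arguments": {"steps": [[-1,0.0063,-0.0087,0,0,0,0],[-1,0.0063,-0.0087,0,0,0,0],[-1,0.0063,-0.0087,0,0,0,0],[-1,0,0,0.0035,0,0,0],[-1,0,0,0.0015,0,0,0],[-1,0,0,0,0,0,0]]}}

```text
clock: 36.5
tcp_pos: [0.5653, -0.1103, 0.07]
orientation: [0.0, 0.018, 1.0, 0.0]
wrist_force: [-0.1, -0.4, -3.4]
finger_gap: 0.0252
```

>>> {"name": "carry_out", "arguments": {"steps": [[-1,0,0,0.0015,0,0,0],[-1,0,0,0.001,0,0,0],[-1,0,0,0,0,0,0]]}}

```text
clock: 36.88
tcp_pos: [0.5654, -0.1103, 0.0698]
orientation: [0.001, 0.018, 1.0, -0.0]
wrist_force: [-6.0, 1.0, 14.8]
finger_gap: 0.025
```

Contact. I release, rise, and turn to phi≈1.53 with the 25° lean.

```bash
python3 - <<'E'
import re
t=open('h.py').read()
t=t.replace("Q=down(wp[1]);","Q=down(wp[1]) if np.isscalar(wp[1]) else wp[1];")
t+='''
def lean(phi,a): return down(phi)@Rn.from_rotvec([a,0,0]).as_matrix()   # tilt about the jaw axis
'''
open('h.py','w').write(t)
E
python3 - <<'E'
from h import *
st(); q=env.get_state(); p=np.array(q['tcp_pos'])
t=1e3*ins(p)[0]; sqc=(t+[-.7,-2.9])/1e3; print('square centre st',sqc)
a=np.pi/2+S[2]
for s in(.436,-.436): print(s,'approach dir (tool z)',lean(a,s)[:,2].round(2))
s=.436 if lean(a,.436)[0,2]>0 else -.436
L=lean(a,s); X=np.array(sw(sqc[0],sqc[1],.024+.046)); up=-L[:,2]
R0=down(phi_of(Rn.from_quat(np.roll(q['orientation'],-1)).as_matrix()))
plan([(p+[0,0,.10],np.pi+S[2]),(X+up*.09+[0,0,.0],L)],.4)
print('-- descend from there'); plan([(X,L,.025)],.4,start=(X+up*.09,L))
E
```

```text
{'clock': 36.875, 'joint_pos': [-0.3319, 0.4293, -0.2474, 0.8927, -0.0002, -1.8666], 'tcp_pos': [0.5654, -0.1103, 0.0698], 'orientation': [0.0006, 0.018, 0.9998, -0.0003], 'wrist_force': [-6.0003, 0.9766, 14.7688], 'finger_gap': 0.025}
square centre st [0.01007068 0.03726074]
0.436 approach dir (tool z) [-0.42  0.02 -0.91]
-0.436 approach dir (tool z) [ 0.42 -0.02 -0.91]
14 rows
[[0.4,0.0,0.0,-0.0333,0.0,0.0,0.001],[0.4,-0.0001,0.0,-0.0334,0.0,0.001,0.002],[0.4,0.0,-0.0001,-0.0333,-0.001,0.0,0.001],[0.4,0.0035,-0.0003,0.0017,-0.031,-0.031,0.14],[0.4,0.0035,-0.0008,0.0015,-0.031,-0.031,0.141],[0.4,0.0034,-0.0013,0.0014,-0.031,-0.031,0.14],[0.4,0.0032,-0.0018,0.0012,-0.031,-0.031,0.14],[0.4,0.003,-0.0023,0.0011,-0.031,-0.031,0.141],[0.4,0.0026,-0.0028,0.0009,-0.031,-0.031,0.14],[0.4,0.0022,-0.0031,0.0008,-0.032,-0.032,0.14],[0.4,0.0019,-0.0034,0.0006,-0.03,-0.031,0.141],[0.4,0.0013,-0.0036,0.0004,-0.031,-0.031,0.14],[0.4,0.0008,-0.0038,0.0003,-0.031,-0.031,0.14],[0.4,0.0003,-0.0039,0.0001,-0.031,-0.031,0.141]]
-- descend from there
4 rows
[[0.4,0.0,0.0,0.0225,0.0,0.0,0.0],[0.4,0.0,0.0,0.0225,0.0,0.0,0.0],[0.4,0.0,0.0,0.0225,0.0,0.0,0.0],[0.4,0.0,0.0,0.0225,0.0,0.0,0.0]]
```

>>> {"name": "carry_out", "arguments": {"steps": [[0.4,0,0,0,0,0,0],[0.4,0,0,0,0,0,0],[0.4,0,0,-0.033,0,0,0.001],[0.4,0,0,-0.033,0,0.001,0.002],[0.4,0,0,-0.034,-0.001,0,0.001],[0.4,0.0035,-0.0003,0.0017,-0.031,-0.031,0.14],[0.4,0.0035,-0.0008,0.0015,-0.031,-0.031,0.14],[0.4,0.0034,-0.0013,0.0014,-0.031,-0.031,0.14],[0.4,0.0032,-0.0018,0.0012,-0.031,-0.031,0.14],[0.4,0.003,-0.0023,0.001,-0.031,-0.031,0.14],[0.4,0.0026,-0.0028,0.001,-0.031,-0.031,0.14],[0.4,0.0022,-0.003,0.0008,-0.031,-0.031,0.14],[0.4,0.002,-0.0034,0.0006,-0.031,-0.031,0.14],[0.4,0.0013,-0.0036,0.0004,-0.031,-0.031,0.14],[0.4,0.0008,-0.0038,0.0003,-0.031,-0.031,0.14],[0.4,0.0003,-0.004,0,-0.031,-0.031,0.145],[0.4,0,0,0,0,0,0],[0.4,0,0,0,0,0,0]]}}

```text
clock: 39.12
tcp_pos: [0.5267, -0.1118, 0.1498]
orientation: [0.155, 0.704, 0.677, 0.15]
wrist_force: [-0.7, -0.3, 0.3]
finger_gap: 0.0599
```

Run:
```python
from h import *
st(); c=snap('wrist','w13'); L=lean(np.pi/2+S[2],-.436)
plan([(np.array(sw(.0101,.0373,.07)),L,.025)],.4)
```

```text
{'clock': 39.125, 'joint_pos': [-0.448, 0.0164, -0.6726, 0.4801, 0.1693, -0.374], 'tcp_pos': [0.5267, -0.1118, 0.1498], 'orientation': [0.1547, 0.704, 0.6768, 0.1498], 'wrist_force': [-0.6758, -0.294, 0.2853], 'finger_gap': 0.0599}
4 rows
[[0.4,0.0001,0.0001,0.0221,0.0,0.0,0.0],[0.4,0.0,0.0002,0.022,-0.001,-0.001,0.0],[0.4,0.0001,0.0001,0.0221,0.0,0.0,0.0],[0.4,0.0001,0.0001,0.0221,-0.001,-0.001,0.0]]
```

View pics/w13.png

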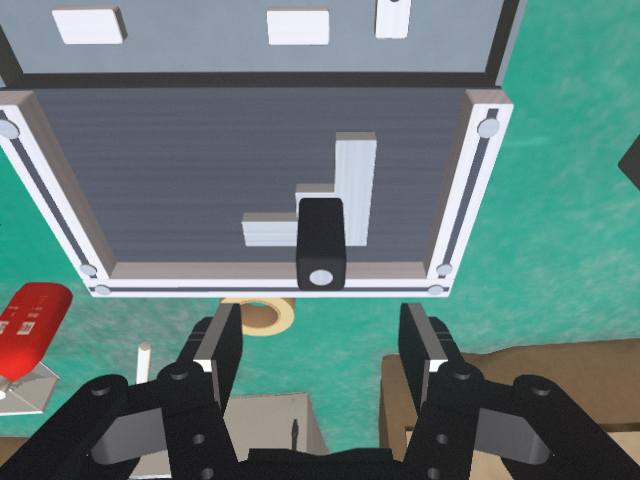

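Run:
```python
from h import *
c=ld('w13'); X=sw(.0101,.0373,0)
Q=fit(c,[[367,246],[376,140],[336,140],[243,246],[243,221],[320,277]],[[-.03,-.03,.034],[.05,-.03,.034],[.05,-.008,.034],[-.03,.05,.034],[-.008,.05,.034],[0,0,.086]],[X[0],X[1],np.pi+S[2]])
print('st',(1e3*ins(Q[:2])).round(1),'yaw err',Q[2]-np.pi-S[2])
fit(c,[[512,103],[450,296],[92,296],[33,90]],[[-.065,.13,.042],[.085,.13,.042],[.085,-.13,.042],[-.065,-.11,.042]],S)
L=lean(np.pi/2+S[2],-.436)
plan([(np.array([Q[0],Q[1],.068]),L,.025)],.4)
```

```text
fit [ 0.5647 -0.1133  3.1035] res px [[-1.3, -0.1], [0.9, 0.0], [-0.5, 0.1], [2.2, 0.1], [-2.2, 0.5], [0.7, -0.5]]
st [[10.2 37.1]] yaw err 0.0020721642550536185
fit [ 0.5521 -0.1464 -0.0611] res px [[12.2, 3.3], [0.2, 2.4], [-0.6, -2.3], [-11.8, 7.2]]
4 rows
[[0.4,0.0,0.0,0.0225,0.0,0.0,0.0],[0.4,0.0,-0.0001,0.0226,-0.001,-0.001,0.0],[0.4,0.0001,0.0,0.0225,0.0,0.0,0.0],[0.4,0.0,-0.0001,0.0226,-0.001,-0.001,0.0]]
```

The square is exactly where predicted. (The frame fit there used badly chosen corner pixels, so I ignore it.) I descend and grip.

>>> {"name": "carry_out", "arguments": {"steps": [[0.4,0,0,0.0225,0,0,0],[0.4,0,0,0.0225,0,0,0],[0.4,0,0,0.0225,0,0,0],[0.4,0,0,0.0225,0,0,0],[0.4,0,0,0,0,0,0],[-1,0,0,0,0,0,0],[-1,0,0,0,0,0,0],[-1,0,0,0,0,0,0],[-1,0,0,0,0,0,0]]}}

```text
clock: 40.3
tcp_pos: [0.5647, -0.1134, 0.069]
orientation: [0.156, 0.705, 0.676, 0.15]
wrist_force: [-2.3, -0.6, 7.1]
finger_gap: 0.025
```

Run:
```python
from h import *
st(); p=env.get_state()['tcp_pos']; print('st',(1e3*ins(p)).round(1))
L=lean(np.pi/2+S[2],-.436); a=ins(p)[0]
print('slide by x 22, y 40 (seat at 24.8, 42.9)')
plan([(np.array(sw(a[0]+.022,a[1]+.040,p[2]+.0006)),L,.008)],-1,hold=1)
```

```text
{'clock': 40.3, 'joint_pos': [-0.4145, 0.1957, -0.7136, 0.2526, 0.1558, -0.3403], 'tcp_pos': [0.5647, -0.1134, 0.069], 'orientation': [0.1556, 0.7046, 0.6758, 0.1503], 'wrist_force': [-2.312, -0.6183, 7.1315], 'finger_gap': 0.025}
st [[10.2 37.1]]
slide by x 22, y 40 (seat at 24.8, 42.9)
7 rows
[[-1,0.0067,0.0034,0.0015,0.0,0.0,0.0],[-1,0.0066,0.0033,0.0014,0.0,0.0,-0.001],[-1,0.0067,0.0034,0.0015,0.0,0.0,0.0],[-1,0.0067,0.0033,0.0015,0.0,-0.001,0.0],[-1,0.0066,0.0034,0.0014,0.0,0.0,0.0],[-1,0.0067,0.0033,0.0015,0.0,0.0,-0.001],[-1,0,0,0,0,0,0]]
```

>>> {"name": "carry_out", "arguments": {"steps": [[-1,0.0063,0.003,0.0013,0,0,0],[-1,0.0063,0.003,0.0014,0,0,0],[-1,0.0063,0.003,0.0014,0,0,0],[-1,0.0063,0.003,0.0014,0,0,0],[-1,0.0063,0.003,0.0014,0,0,0],[-1,0.0063,0.003,0.0014,0,0,0],[-1,0,0,0,0,0,0]]}}

```text
clock: 41.18
tcp_pos: [0.587, -0.0757, 0.069]
orientation: [0.156, 0.704, 0.676, 0.151]
wrist_force: [2.0, 0.1, 4.2]
finger_gap: 0.025
```

Run:
```python
from h import *
st(); p=env.get_state()['tcp_pos']; print('st',(1e3*ins(p)).round(1))
```

```text
{'clock': 41.175, 'joint_pos': [-0.3214, 0.2183, -0.6856, 0.2456, 0.1196, -0.255], 'tcp_pos': [0.587, -0.0757, 0.069], 'orientation': [0.1556, 0.7042, 0.6761, 0.1509], 'wrist_force': [2.0018, 0.0619, 4.1676], 'finger_gap': 0.025}
st [[31.  75.6]]
```

>>> {"name": "carry_out", "arguments": {"steps": [[-1,0.0015,0.0014,0.0006,0,0,0],[-1,0.0015,0.0014,0.0006,0,0,0],[-1,0.001,0.0005,0.0002,0,0,0],[-1,0,0,0,0,0,0]]}}

```text
clock: 41.68
tcp_pos: [0.59, -0.0729, 0.069]
orientation: [0.156, 0.705, 0.676, 0.15]
wrist_force: [-1.5, -2.0, 6.8]
finger_gap: 0.0252
```

>>> {"name": "carry_out", "arguments": {"steps": [[-1,0.001,0.0009,0.0004,0,0,0],[-1,0.001,0.0005,0.0002,0,0,0],[-1,0,0,0,0,0,0]]}}

```text
clock: 42.05
tcp_pos: [0.5914, -0.0712, 0.069]
orientation: [0.156, 0.705, 0.676, 0.15]
wrist_force: [-1.3, -3.3, 7.7]
finger_gap: 0.0253
```

>>> {"name": "carry_out", "arguments": {"steps": [[-1,0.001,0.0009,0.0004,0,0,0],[-1,0.0005,0.0005,0.0002,0,0,0],[-1,0,0,0,0,0,0]]}}

```text
clock: 42.42
tcp_pos: [0.5915, -0.071, 0.0691]
orientation: [0.156, 0.706, 0.675, 0.148]
wrist_force: [-12.3, -7.9, 16.5]
finger_gap: 0.0254
```

>>> {"name": "carry_out", "arguments": {"steps": [[-1,0.0006,0.0003,0,0,0,0],[-1,0.0004,0,0,0,0,0],[-1,0,0,0,0,0,0]]}}

```text
clock: 42.8
tcp_pos: [0.5916, -0.0707, 0.0691]
orientation: [0.156, 0.706, 0.675, 0.147]
wrist_force: [-13.7, -9.6, 17.0]
finger_gap: 0.025
```

>>> {"name": "carry_out", "arguments": {"steps": [[-1,0.0006,0,0,0,0,0],[-1,0.0006,0,0,0,0,0],[-1,0,0,0,0,0,0]]}}

```text
clock: 43.18
tcp_pos: [0.5916, -0.0706, 0.0692]
orientation: [0.157, 0.706, 0.674, 0.146]
wrist_force: [-14.8, -12.9, 18.0]
finger_gap: 0.0252
```

Run:
```python
from h import *
s=env.get_state(); p=s['tcp_pos']; R=Rn.from_quat(np.roll(s['orientation'],-1)).as_matrix()
print('st',(1e3*ins(p)).round(2)); L=lean(np.pi/2+S[2],-.436); print('tool rot from plan (world rotvec)',Rn.from_matrix(R@L.T).as_rotvec().round(4))
C,n=np.cos(S[2]),np.sin(S[2]); f=s['wrist_force']; print('force st',C*f[0]+n*f[1],-n*f[0]+C*f[1],f[2],s['ft_torque'])
```

```text
st [[35.37 80.9 ]]
tool rot from plan (world rotvec) [-0.005   0.0034 -0.0071]
force st -14.313201899163364 -13.477366185680347 18.010415310625834 [-2.27791734  1.4963938  -0.9056353 ]
```

```bash
cat >> h.py <<'E'
def rep(yaw=np.pi/2):
    s=env.get_state(); p=s['tcp_pos']; R=Rn.from_quat(np.roll(s['orientation'],-1)).as_matrix(); L=lean(yaw+S[2],-.436)
    C,n=np.cos(S[2]),np.sin(S[2]); f=s['wrist_force']
    print(round(s['clock'],2),'st mm',(1e3*ins(p)).round(2),round(1e3*p[2],1),'rot mrad',(1e3*Rn.from_matrix(R@L.T).as_rotvec()).round(1),'F st',np.round([C*f[0]+n*f[1],-n*f[0]+C*f[1],f[2]],1),'T',np.round(s['ft_torque'],2),'gap',s['finger_gap'])
E
python3 -c "
from h import *
rep(); snap('wrist','w14')"
```

```text
43.17 st mm [[35.37 80.9 ]] 69.2 rot mrad [-5.   3.4 -7.1] F st [-14.3 -13.5  18. ] T [-2.28  1.5  -0.91] gap 0.02519215127633164
```

>>> {"name": "carry_out", "arguments": {"steps": [[-1,0,0,0,0,0.0025,-0.0055],[-1,0,0,0,0,0,0],[-1,0,0,0,0,0,0]]}}

```text
clock: 43.6
tcp_pos: [0.5916, -0.0705, 0.0692]
orientation: [0.157, 0.704, 0.676, 0.147]
wrist_force: [-14.1, -12.6, 17.4]
finger_gap: 0.0249
```

```bash
python3 -c "
from h import *
rep()"
```

```text
43.6 st mm [[35.41 81.02]] 69.2 rot mrad [-4.5  3.4 -1.3] F st [-13.6 -13.2  17.4] T [-2.17  1.5  -1.04] gap 0.024859647997049743
```

>>> {"name": "carry_out", "arguments": {"steps": [[-1,0.0006,0.0008,-0.0004,0,0,0],[-1,0,0,0,0,0,0],[-1,0,0,0,0,0,0]]}}

```text
clock: 43.98
tcp_pos: [0.5917, -0.0703, 0.0692]
orientation: [0.156, 0.705, 0.676, 0.146]
wrist_force: [-13.3, -14.4, 14.6]
finger_gap: 0.0252
```

```bash
python3 -c "
from h import *
rep()"
```

```text
43.98 st mm [[35.43 81.15]] 69.2 rot mrad [-5.4  4.9 -2. ] F st [-12.7 -15.   14.6] T [-2.71  1.55 -1.08] gap 0.025183676970670994
```

>>> {"name": "carry_out", "arguments": {"steps": [[-1,0.0002,0.0006,0.0003,0,0.0008,-0.0018],[-1,0,0,0,0,0,0],[-1,0,0,0,0,0,0],[-1,0,0,0,0,0,0],[-1,0,0,0,0,0,0],[-1,0,0,0,0,0,0],[-1,0,0,0,0,0,0],[-1,0,0,0,0,0,0],[-1,0,0,0,0,0,0],[-1,0,0,0,0,0,0],[-1,0,0,0,0,0,0]]}}

```text
clock: 45.35
tcp_pos: [0.5917, -0.0704, 0.0693]
orientation: [0.156, 0.704, 0.677, 0.146]
wrist_force: [-18.4, -13.3, 18.5]
finger_gap: 0.0249
```

```bash
python3 -c "
from h import *
rep()"
```

```text
45.35 st mm [[35.49 81.12]] 69.3 rot mrad [-5.7  5.7 -0.9] F st [-17.8 -14.   18.5] T [-2.77  1.93 -1.35] gap 0.02493811100842856
```

>>> {"name": "carry_out", "arguments": {"steps": [[-1,0,0,0,0,-0.0017,0.0036],[-1,0,0,0,0,0,0],[-1,0,0,0,0,0,0],[-1,0,0,0,0,0,0],[-1,0,0,0,0,0,0],[-1,0,0,0,0,0,0],[-1,0,0,0,0,0,0],[-1,0,0,0,0,0,0],[-1,0,0,0,0,0,0],[-1,0,0,0,0,0,0],[-1,0,0,0,0,0,0]]}}

```text
clock: 46.72
tcp_pos: [0.5917, -0.0703, 0.0692]
orientation: [0.156, 0.705, 0.676, 0.145]
wrist_force: [-17.7, -15.9, 17.5]
finger_gap: 0.025
```

```bash
python3 -c "
from h import *
rep()"
```

```text
46.73 st mm [[35.48 81.17]] 69.2 rot mrad [-5.9  5.7 -4.2] F st [-17.  -16.5  17.5] T [-2.75  1.98 -1.01] gap 0.025012096611506485
```

Left corner held for over 2 s at 14–18 N per face. Now on to the right corner.

Run:
```python
from h import *
A=lean(np.pi/2+S[2],-.436); M=lean(np.pi/4+S[2],-.436); B=lean(S[2],-.436)
plan([(sw(.030,.074,.075),A,.008),(sw(.010,.050,.11),A),(sw(.0,.0,.13),M),(sw(.020,-.066,.125),B)],-1,hold=2)
```

```text
18 rows
[[-1,-0.0036,-0.0013,-0.0037,-0.003,0.004,-0.001],[-1,-0.0036,-0.0013,-0.0038,-0.002,0.003,0.0],[-1,-0.012,-0.0017,-0.0201,0.0,0.0,0.0],[-1,-0.012,-0.0016,-0.0201,0.0,0.0,0.0],[-1,-0.0083,-0.0001,-0.0037,0.0,-0.055,0.119],[-1,-0.0085,0.0009,-0.0033,0.0,-0.055,0.118],[-1,-0.0085,0.0019,-0.0028,0.0,-0.056,0.119],[-1,-0.0083,0.0029,-0.0023,0.0,-0.055,0.119],[-1,-0.0081,0.0039,-0.0018,0.0,-0.055,0.118],[-1,-0.0076,0.0048,-0.0015,0.0,-0.055,0.119],[-1,-0.0054,0.0088,0.005,0.0,-0.055,0.119],[-1,-0.0041,0.0094,0.0053,0.0,-0.056,0.118],[-1,-0.0026,0.0098,0.0055,0.0,-0.055,0.119],[-1,-0.0011,0.0101,0.0056,0.0,-0.055,0.119],[-1,0.0004,0.01,0.0056,0.0,-0.055,0.118],[-1,0.0018,0.01,0.0056,0.0,-0.055,0.119],[-1,0,0,0,0,0,0],[-1,0,0,0,0,0,0]]
```

>>> {"name": "carry_out", "arguments": {"steps": [[-1,-0.005,-0.0025,-0.003,0,0,0],[-1,-0.005,-0.0025,-0.004,0,0,0],[-1,-0.012,-0.0017,-0.02,0,0,0],[-1,-0.012,-0.0017,-0.02,0,0,0],[-1,-0.0083,0,-0.0037,0,-0.055,0.119],[-1,-0.0085,0.001,-0.0033,0,-0.055,0.119],[-1,-0.0085,0.002,-0.0028,0,-0.055,0.119],[-1,-0.0083,0.003,-0.0023,0,-0.055,0.119],[-1,-0.008,0.004,-0.0018,0,-0.055,0.119],[-1,-0.0076,0.0048,-0.0015,0,-0.055,0.119],[-1,-0.0054,0.0088,0.005,0,-0.055,0.119],[-1,-0.004,0.0094,0.0053,0,-0.055,0.119],[-1,-0.0026,0.0098,0.0055,0,-0.055,0.119],[-1,-0.001,0.01,0.0056,0,-0.055,0.119],[-1,0.0004,0.01,0.0056,0,-0.055,0.119],[-1,0.002,0.01,0.0056,0,-0.055,0.119],[-1,0,0,0,0,0,0],[-1,0,0,0,0,0,0]]}}

```text
clock: 48.98
tcp_pos: [0.5709, -0.2145, 0.1216]
orientation: [0.213, 0.977, -0.018, -0.004]
wrist_force: [-1.3, 0.1, -2.3]
finger_gap: 0.0251
```

Run:
```python
from h import *
st(); rep(0); snap('wrist','w15')
plan([(sw(.020,-.066,.078),lean(S[2],-.436),.02)],-1,hold=2)
```

```text
{'clock': 48.975, 'joint_pos': [-0.3054, 0.3909, -0.2377, 0.8224, -0.4132, 1.2773], 'tcp_pos': [0.5709, -0.2145, 0.1216], 'orientation': [0.2129, 0.9769, -0.0181, -0.0044], 'wrist_force': [-1.281, 0.1287, -2.2703], 'finger_gap': 0.0251}
48.98 st mm [[ 20.52 -63.71]] 121.6 rot mrad [6.8 0.7 2.9] F st [-1.3  0.1 -2.3] T [ 0.66 -0.01 -0.  ] gap 0.02513201751531672
5 rows
[[-1,-0.0001,-0.0054,0.0136,-0.002,0.0,0.001],[-1,-0.0002,-0.0054,0.0136,-0.002,0.0,0.001],[-1,-0.0001,-0.0055,0.0136,-0.002,-0.001,0.001],[-1,0,0,0,0,0,0],[-1,0,0,0,0,0,0]]
```

>>> {"name": "carry_out", "arguments": {"steps": [[-1,0,-0.0055,0.0136,-0.002,0,0.001],[-1,0,-0.0055,0.0136,-0.002,0,0.001],[-1,0,-0.0055,0.0136,-0.002,0,0.001],[-1,0,0,0,0,0,0],[-1,0,-0.0021,0.0045,0,0,0],[-1,0,0,0,0,0,0]]}}

```text
clock: 49.78
tcp_pos: [0.5718, -0.2174, 0.0736]
orientation: [0.217, 0.976, -0.021, -0.003]
wrist_force: [-0.4, 0.3, -2.9]
finger_gap: 0.0251
```

```bash
python3 -c "
from h import *
rep(0)"
```

```text
49.77 st mm [[ 21.46 -66.63]] 73.6 rot mrad [-0.8 -2.3 -2.4] F st [-0.4  0.3 -2.9] T [ 0.64 -0.04 -0.06] gap 0.02512295627568723
```

>>> {"name": "carry_out", "arguments": {"steps": [[-1,0,-0.001,0.002,0,0,0],[-1,0,-0.001,0.0022,0,0,0],[-1,0,0,0,0,0,0]]}}

```text
clock: 50.15
tcp_pos: [0.5718, -0.2174, 0.0691]
orientation: [0.217, 0.976, -0.021, -0.003]
wrist_force: [-0.4, 0.3, -2.7]
finger_gap: 0.025
```

>>> {"name": "carry_out", "arguments": {"steps": [[-1,0.003,0.0026,0.0012,0,0,0],[-1,0.003,0.0026,0.0012,0,0,0],[-1,0.003,0.0026,0.0012,0,0,0],[-1,0.0015,0.0013,0.0006,0,0,0],[-1,0,0,0,0,0,0]]}}

```text
clock: 50.78
tcp_pos: [0.582, -0.2281, 0.0691]
orientation: [0.217, 0.976, -0.021, -0.003]
wrist_force: [-0.7, -0.6, -3.2]
finger_gap: 0.0249
```

```bash
python3 -c "
from h import *
rep(0)"
```

```text
50.77 st mm [[ 32.07 -76.85]] 69.1 rot mrad [-0.9 -2.5 -2.6] F st [-0.7 -0.6 -3.2] T [ 0.57 -0.06  0.01] gap 0.02492011790805855
```

>>> {"name": "carry_out", "arguments": {"steps": [[-1,0,-0.0004,0.001,0,0,0],[-1,0,-0.0004,0.001,0,0,0],[-1,0,0,0,0,0,0]]}}

```text
clock: 51.15
tcp_pos: [0.5822, -0.2283, 0.069]
orientation: [0.218, 0.976, -0.021, -0.003]
wrist_force: [-3.0, 1.6, 8.7]
finger_gap: 0.0254
```

>>> {"name": "carry_out", "arguments": {"steps": [[-1,0.001,0.0009,0.0004,0,0,0],[-1,0.001,0.0009,0.0004,0,0,0],[-1,0,0,0,0,0,0]]}}

```text
clock: 51.52
tcp_pos: [0.5837, -0.2297, 0.0691]
orientation: [0.217, 0.976, -0.021, -0.003]
wrist_force: [-5.2, 4.7, 10.3]
finger_gap: 0.0253
```

```bash
python3 -c "
from h import *
rep(0)"
```

```text
51.52 st mm [[ 33.87 -78.44]] 69.1 rot mrad [-2.1 -2.8 -1.5] F st [-5.3  4.5 10.3] T [ 0.7   1.11 -0.41] gap 0.025314203729142393
```

>>> {"name": "carry_out", "arguments": {"steps": [[-1,0.001,0.0009,0.0004,0,0,0],[-1,0.001,0.0009,0.0004,0,0,0],[-1,0,0,0,0,0,0]]}}

```text
clock: 51.9
tcp_pos: [0.584, -0.2298, 0.0691]
orientation: [0.216, 0.976, -0.02, -0.004]
wrist_force: [-11.2, 13.8, 19.4]
finger_gap: 0.0247
```

```bash
python3 -c "
from h import *
rep(0)"
```

```text
51.9 st mm [[ 34.17 -78.5 ]] 69.1 rot mrad [ 0.5  0.1 -0.2] F st [-11.7  13.3  19.4] T [ 1.56  1.95 -1.15] gap 0.024723983783653033
```

>>> {"name": "carry_out", "arguments": {"steps": [[-1,0.0008,0.0006,-0.0002,0,0,0],[-1,0,0,0,0,0,0],[-1,0,0,0,0,0,0]]}}

```text
clock: 52.28
tcp_pos: [0.5844, -0.2299, 0.0691]
orientation: [0.216, 0.976, -0.02, -0.005]
wrist_force: [-10.6, 15.4, 17.8]
finger_gap: 0.025
```

```bash
python3 -c "
from h import *
rep(0)"
```

```text
52.27 st mm [[ 34.6  -78.57]] 69.1 rot mrad [1.3 0.8 0. ] F st [-11.2  15.   17.8] T [ 1.76  1.9  -1.16] gap 0.024986827678773908
```

>>> {"name": "carry_out", "arguments": {"steps": [[-1,0.001,0,0,0,0,0],[-1,0,0,0,0,0,0]]}}

```text
clock: 52.52
tcp_pos: [0.5855, -0.2299, 0.0691]
orientation: [0.216, 0.976, -0.02, -0.005]
wrist_force: [-10.3, 15.3, 18.2]
finger_gap: 0.025
```

```bash
python3 -c "
from h import *
rep(0)"
```

```text
52.52 st mm [[ 35.7  -78.54]] 69.1 rot mrad [1.3 0.7 0.1] F st [-10.9  14.9  18.2] T [ 1.67  1.95 -1.16] gap 0.024992709514671484
```

>>> {"name": "carry_out", "arguments": {"steps": [[-1,0.001,0,0,0,0,0],[-1,0.0005,0,0,0,0,0],[-1,0,0,0,0,0,0]]}}

```text
clock: 52.9
tcp_pos: [0.5863, -0.2299, 0.0691]
orientation: [0.216, 0.976, -0.019, -0.005]
wrist_force: [-13.2, 16.3, 19.5]
finger_gap: 0.0251
```

```bash
python3 -c "
from h import *
rep(0)"
```

```text
52.9 st mm [[ 36.44 -78.54]] 69.1 rot mrad [ 1.1  2.1 -0. ] F st [-13.9  15.8  19.5] T [ 1.64  2.21 -1.26] gap 0.0251243376642571
```

>>> {"name": "carry_out", "arguments": {"steps": [[-1,0.001,0,0,0,0,0],[-1,0,0,0,0,0,0]]}}

```text
clock: 53.15
tcp_pos: [0.5863, -0.2299, 0.0691]
orientation: [0.216, 0.976, -0.019, -0.006]
wrist_force: [-16.6, 16.8, 23.6]
finger_gap: 0.0249
```

```bash
python3 -c "
from h import *
rep(0)"
```

```text
53.15 st mm [[ 36.51 -78.54]] 69.1 rot mrad [ 1.   3.9 -0.2] F st [-17.2  16.1  23.6] T [ 1.61  2.72 -1.47] gap 0.024936283793768013
```

>>> {"name": "carry_out", "arguments": {"steps": [[-1,0.0012,0.0003,-0.0006,0,0,0],[-1,0,0,0,0,0,0],[-1,0,0,0,0,0,0]]}}

```text
clock: 53.52
tcp_pos: [0.5864, -0.23, 0.0692]
orientation: [0.216, 0.976, -0.019, -0.007]
wrist_force: [-17.2, 15.1, 20.8]
finger_gap: 0.0254
```

```bash
python3 -c "
from h import *
rep(0)"
```

```text
53.52 st mm [[ 36.62 -78.59]] 69.2 rot mrad [ 1.3  6.1 -0.5] F st [-17.8  14.4  20.8] T [ 1.59  3.03 -1.53] gap 0.02536222967093514
```

>>> {"name": "carry_out", "arguments": {"steps": [[-1,0.0004,0.0007,-0.0004,0,0,0],[-1,0,0,0,0,0,0],[-1,0,0,0,0,0,0],[-1,0,0,0,0,0,0],[-1,0,0,0,0,0,0],[-1,0,0,0,0,0,0],[-1,0,0,0,0,0,0],[-1,0,0,0,0,0,0],[-1,0,0,0,0,0,0],[-1,0,0,0,0,0,0],[-1,0,0,0,0,0,0]]}}

```text
clock: 54.9
tcp_pos: [0.5865, -0.23, 0.0692]
orientation: [0.215, 0.976, -0.019, -0.008]
wrist_force: [-17.7, 15.6, 19.8]
finger_gap: 0.0249
```

```bash
python3 -c "
from h import *
rep(0)"
```

```text
54.9 st mm [[ 36.65 -78.57]] 69.2 rot mrad [ 2.4  6.9 -0.3] F st [-18.4  14.8  19.8] T [ 1.84  2.97 -1.56] gap 0.024928146182985157
```

>>> {"name": "carry_out", "arguments": {"steps": [[-1,0,0,0,0,0.0017,-0.0036],[-1,0,0,0,0,0,0],[-1,0,0,0,0,0,0],[-1,0,0,0,0,0,0],[-1,0,0,0,0,0,0],[-1,0,0,0,0,0,0],[-1,0,0,0,0,0,0],[-1,0,0,0,0,0,0],[-1,0,0,0,0,0,0],[-1,0,0,0,0,0,0],[-1,0,0,0,0,0,0]]}}

```text
clock: 56.28
tcp_pos: [0.5864, -0.23, 0.0692]
orientation: [0.215, 0.976, -0.017, -0.007]
wrist_force: [-17.0, 17.0, 19.5]
finger_gap: 0.0254
```

Run:
```python
from h import *
rep(0); c=snap('wrist','w16'); s=snap('scene','s16'); cv2.imwrite('pics/v16.png',c['color'][:,:,::-1])
```

```text
56.27 st mm [[ 36.63 -78.57]] 69.2 rot mrad [2.5 6.7 3.1] F st [-17.6  16.3  19.5] T [ 1.88  3.04 -1.97] gap 0.02538385808171013
```

View pics/v16.png

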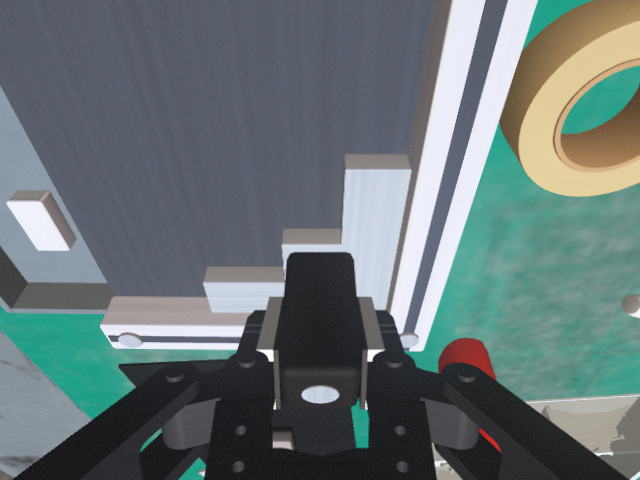

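Square flush in the right corner: outer edge along the back bar at u≈400 and lower leg along the right bar. I carry it back to the mat.

Run:
```python
from h import *
B=lean(S[2],-.436); s=env.get_state(); R=Rn.from_quat(np.roll(s['orientation'],-1)).as_matrix()
p,_=plan([(sw(.030,-.072,.076),R,.008),(sw(.015,-.06,.13),R),((.505,-.42,.13),R),((.505,-.42,.056),R,.025)],-1,hold=2)
```

```text
14 rows
[[-1,-0.0033,-0.0016,-0.0044,0.0,0.0,0.0],[-1,-0.0034,-0.0016,-0.0045,0.0,0.0,0.0],[-1,-0.0076,0.0059,-0.027,0.0,0.0,0.0],[-1,-0.0077,0.0059,-0.027,0.0,0.0,0.0],[-1,-0.0105,0.0384,0.0179,0.0,0.0,0.0],[-1,-0.0106,0.0383,0.0178,0.0,0.0,0.0],[-1,-0.0105,0.0384,0.0179,0.0,0.0,0.0],[-1,-0.0106,0.0383,0.0178,0.0,0.0,0.0],[-1,-0.0105,0.0384,0.0179,0.0,0.0,0.0],[-1,0.0002,-0.0104,0.0224,0.0,0.0,0.0],[-1,0.0001,-0.0104,0.0223,0.0,0.0,0.0],[-1,0.0002,-0.0103,0.0224,0.0,0.0,0.0],[-1,0,0,0,0,0,0],[-1,0,0,0,0,0,0]]
```

>>> {"name": "carry_out", "arguments": {"steps": [[-1,-0.005,-0.003,-0.003,0,0,0],[-1,-0.004,-0.003,-0.0045,0,0,0],[-1,-0.0076,0.006,-0.027,0,0,0],[-1,-0.0077,0.006,-0.027,0,0,0],[-1,-0.0105,0.0384,0.0179,0,0,0],[-1,-0.0105,0.0384,0.0179,0,0,0],[-1,-0.0105,0.0384,0.0179,0,0,0],[-1,-0.0105,0.0384,0.0179,0,0,0],[-1,-0.0105,0.0384,0.0179,0,0,0],[-1,0,-0.0104,0.022,0,0,0],[-1,0,-0.0104,0.022,0,0,0],[-1,0,-0.008,0.0175,0,0,0],[-1,0,0,0,0,0,0],[-1,0,0,0,0,0,0]]}}

```text
clock: 58.12
tcp_pos: [0.5078, -0.4217, 0.0598]
orientation: [0.217, 0.976, -0.019, -0.003]
wrist_force: [0.4, -0.1, -2.5]
finger_gap: 0.025
```

Run:
```python
from h import *
rep(0); st(); B=lean(S[2],-.436)
plan([((.505,-.42,.052),B,.01)],-1)
```

```text
58.12 st mm [[ -34.26 -273.33]] 59.8 rot mrad [-1.6 -2.9  1.5] F st [ 0.5 -0.1 -2.5] T [ 0.62 -0.01  0.01] gap 0.024974545841961092
{'clock': 58.125, 'joint_pos': [-0.6692, 0.4452, -0.3432, 0.5111, -0.3475, 0.893], 'tcp_pos': [0.5078, -0.4217, 0.0598], 'orientation': [0.217, 0.976, -0.0192, -0.0027], 'wrist_force': [0.4468, -0.1417, -2.4591], 'finger_gap': 0.025}
1 rows
[[-1,-0.0029,-0.0048,0.0064,0.001,-0.003,0.0]]
```

>>> {"name": "carry_out", "arguments": {"steps": [[-1,0,-0.0017,0.0036,0,0,0],[-1,0,-0.0017,0.0036,0,0,0],[-1,0,-0.001,0.0022,0,0,0],[-1,0,-0.0004,0.001,0,0,0],[-1,0,0,0,0,0,0]]}}

```text
clock: 58.75
tcp_pos: [0.5074, -0.4213, 0.0481]
orientation: [0.217, 0.976, -0.019, -0.003]
wrist_force: [-1.1, 2.2, 1.4]
finger_gap: 0.0248
```

>>> {"name": "carry_out", "arguments": {"steps": [[0.4,0,0,0,0,0,0],[0.4,0,0,0,0,0,0],[0.4,0,0,0,0,0,0],[0.4,0,0,-0.02,0,0,0],[0.4,0,0,-0.03,0,0,0],[0.4,0,0,-0.04,0,0,0],[1,0,0,-0.04,0,0,0],[1,0,0,-0.03,0,0,0],[1,0,0,0,0,0,0]]}}

```text
clock: 59.88
tcp_pos: [0.5114, -0.3541, 0.1958]
orientation: [0.218, 0.976, -0.019, -0.001]
wrist_force: [1.2, -0.9, -0.3]
finger_gap: 0.0852
```

Run:
```python
from h import *
st()
plan([((.48,-.18,.28),.2),((.5165,.1455,.20),.68),((.5165,.1455,.13),.68,.035)],1,hold=2)
```

```text
{'clock': 59.875, 'joint_pos': [-0.57, 0.2719, -0.2241, 0.8346, -0.372, 0.9945], 'tcp_pos': [0.5114, -0.3541, 0.1958], 'orientation': [0.2181, 0.9757, -0.0191, -0.0006], 'wrist_force': [1.218, -0.9397, -0.3215], 'finger_gap': 0.0852}
18 rows
[[1,-0.0075,-0.0241,-0.03,0.088,0.009,-0.047],[1,-0.0059,-0.0269,-0.0278,0.087,0.009,-0.047],[1,-0.0045,-0.0295,-0.0254,0.088,0.009,-0.047],[1,-0.0027,-0.0318,-0.0228,0.088,0.009,-0.047],[1,-0.0011,-0.0338,-0.0198,0.087,0.009,-0.047],[1,0.0126,-0.039,0.01,0.0,0.0,-0.06],[1,0.0148,-0.0381,0.01,0.0,0.0,-0.06],[1,0.0171,-0.0372,0.0099,0.0,0.0,-0.06],[1,0.0194,-0.0361,0.01,0.0,0.0,-0.06],[1,0.0214,-0.0349,0.01,0.0,0.0,-0.06],[1,0.0235,-0.0335,0.01,0.0,0.0,-0.06],[1,0.0255,-0.0321,0.0099,0.0,0.0,-0.06],[1,0.0274,-0.0304,0.01,0.0,0.0,-0.06],[1,0.0,0.0,0.0233,0.0,0.0,0.0],[1,0.0,0.0,0.0234,0.0,0.0,0.0],[1,0.0,-0.0001,0.0233,0.0,0.0,0.0],[1,0,0,0,0,0,0],[1,0,0,0,0,0,0]]
```

>>> {"name": "carry_out", "arguments": {"steps": [[1,-0.0075,-0.024,-0.03,0.088,0.009,-0.047],[1,-0.006,-0.027,-0.028,0.088,0.009,-0.047],[1,-0.0045,-0.0295,-0.0255,0.088,0.009,-0.047],[1,-0.0027,-0.032,-0.023,0.088,0.009,-0.047],[1,-0.001,-0.034,-0.02,0.087,0.009,-0.047],[1,0.0126,-0.039,0.01,0,0,-0.06],[1,0.0148,-0.038,0.01,0,0,-0.06],[1,0.017,-0.037,0.01,0,0,-0.06],[1,0.0194,-0.036,0.01,0,0,-0.06],[1,0.0214,-0.035,0.01,0,0,-0.06],[1,0.0235,-0.0335,0.01,0,0,-0.06],[1,0.0255,-0.032,0.01,0,0,-0.06],[1,0.0274,-0.0305,0.01,0,0,-0.06],[1,0,0,0.0233,0,0,0],[1,0,0,0.0233,0,0,0],[1,0,0,0.0233,0,0,0],[1,0,0,0,0,0,0],[1,0,0,0,0,0,0]]}}

```text
clock: 62.12
tcp_pos: [0.5152, 0.1461, 0.1294]
orientation: [-0.003, 0.943, 0.333, -0.002]
wrist_force: [0.3, -1.1, 0.1]
finger_gap: 0.0853
```

Run:
```python
from h import *
st()
plan([((.5168,.1455,.10),.68,.02),((.5168,.1455,.0715),.68,.015)],1,hold=1)
```

```text
{'clock': 62.125, 'joint_pos': [0.1241, 0.3085, -0.2668, 1.0001, 0.0042, 1.0166], 'tcp_pos': [0.5152, 0.1461, 0.1294], 'orientation': [-0.0026, 0.943, 0.3327, -0.0018], 'wrist_force': [0.3334, -1.1145, 0.0939], 'finger_gap': 0.0853}
5 rows
[[1,0.0005,0.0008,0.0147,-0.003,0.001,-0.001],[1,0.0004,0.0008,0.0147,-0.003,0.001,-0.001],[1,0.0,0.0,0.0142,0.0,0.0,0.0],[1,0.0,0.0,0.0143,0.0,0.0,0.0],[1,0,0,0,0,0,0]]
```

>>> {"name": "carry_out", "arguments": {"steps": [[1,0.0005,0.0008,0.0147,-0.003,0.001,-0.001],[1,0.0005,0.0008,0.0147,-0.003,0.001,-0.001],[1,0,0,0.0142,0,0,0],[1,0,0,0.0142,0,0,0],[1,0,0,0,0,0,0],[-1,0,0,0,0,0,0],[-1,0,0,0,0,0,0],[-1,0,0,0,0,0,0],[-1,0,0,0,0,0,0],[-1,0,0,0,0,0,0]], "grip_force": 45}}

```text
clock: 63.38
tcp_pos: [0.517, 0.1459, 0.0721]
orientation: [0.0, 0.943, 0.334, 0.001]
wrist_force: [-0.8, 0.4, 2.6]
finger_gap: 0.0129
```

>>> {"name": "carry_out", "arguments": {"steps": [[-1,0,0,0,0,0,-0.118],[-1,0,0,0,0,0,-0.118],[-1,0,0,0,0,0,-0.118],[-1,0,0,0,0,0,-0.118],[-1,0,0,0,0,0,-0.118],[-1,0,0,0,0,0,-0.118],[-1,0,0,0,0,0,-0.118],[-1,0,0,0,0,0,-0.118],[-1,0,0,0,0,0,-0.118],[-1,0,0,0,0,0,-0.118],[-1,0,0,0,0,0,-0.118],[-1,0,0,0,0,0,-0.118],[-1,0,0,0,0,0,0],[-1,0,0,0,0,0,0]]}}

```text
clock: 65.12
tcp_pos: [0.5168, 0.1451, 0.072]
orientation: [0.001, 0.5, 0.866, -0.0]
wrist_force: [-1.6, -3.9, 5.5]
finger_gap: 0.013
```

>>> {"name": "carry_out", "arguments": {"steps": [[1,0,0,0,0,0,0],[1,0,0,0,0,0,0],[1,0,0,0,0,0,0],[1,0,0,-0.02,0,0,0],[1,0,0,-0.04,0,0,0],[1,0,0,-0.045,0,0,0],[1,0,0,-0.045,0,0,0],[1,0,0,-0.045,0,0,0],[1,0,0,0,0,0,0]]}}

```text
clock: 66.25
tcp_pos: [0.5186, 0.1462, 0.2706]
orientation: [0.003, 0.499, 0.867, 0.003]
wrist_force: [-0.4, -0.2, 0.1]
finger_gap: 0.0854
```

Run:
```python
from h import *
st(); c=snap('wrist','w17')
B=np.array([.5165,.145,-.184])
g=c['color'].min(2)
for nm,k in(('one',-.7),('two',0),('three',.7)):
    a=B[2]-k; pts=[[B[0]+r*np.cos(a),B[1]+r*np.sin(a),.0735] for r in np.linspace(.006,.022,9)]
    uv=px(c,pts).round().astype(int); print(nm,[int(g[v-2:v+3,u-2:u+3].max()) for u,v in uv])
# white line direction
u,v=px(c,[[B[0],B[1],.0735]])[0]; m=np.zeros(g.shape,np.uint8); cv2.circle(m,(int(u),int(v)),45,255,-1)
ys,xs=np.where((g>180)&(m>0)); W=w(c,np.c_[xs,ys],.0735)[:,:2]; d=W-B[:2]; r=np.linalg.norm(d,axis=1); k=r<.024
print(k.sum(), 'line angle->knob', (B[2]-np.arctan2(*d[k].mean(0)[::-1])).round(3))
```

```text
{'clock': 66.25, 'joint_pos': [0.1255, 0.231, -0.0147, 1.317, 0.0004, -0.4003], 'tcp_pos': [0.5186, 0.1462, 0.2706], 'orientation': [0.0031, 0.499, 0.8666, 0.0026], 'wrist_force': [-0.4339, -0.1519, 0.0807], 'finger_gap': 0.0854}
one [246, 247, 247, 247, 247, 247, 247, 247, 246]
two [119, 80, 77, 77, 79, 79, 122, 130, 131]
three [77, 80, 81, 80, 80, 81, 81, 79, 128]
95 line angle->knob -0.702
```

The knob reads -0.702, one dot. Last, I check the mat and plate numerically in the side picture.

Run:
```python
from h import *
c=snap('side','side17'); o=ld('side0'); im=c['color']; hsv=cv2.cvtColor(im,cv2.COLOR_RGB2HSV)
def poly(q,P):
    P=np.array(P,float); C,s=np.cos(q[2]),np.sin(q[2]); return np.c_[q[0]+C*P[:,0]-s*P[:,1],q[1]+s*P[:,0]+C*P[:,1],P[:,2]]
# white blob on the mat -> world at z .013
mm=np.zeros(im.shape[:2],np.uint8); M=poly((.5244,-.4695,.068),[[-.08,.11,.003],[.08,.11,.003],[.08,-.11,.003],[-.08,-.11,.003]])
cv2.fillPoly(mm,[px(c,M).astype(np.int32)],255)
wh=((im.min(2)>110)&(hsv[...,1]<60)&(mm>0)).astype(np.uint8)
n,l,stt,cen=cv2.connectedComponentsWithStats(wh); 
for i in range(1,n):
    if stt[i,4]>15:
        ys,xs=np.where(l==i); W=w(c,np.c_[xs,ys],.013); print('white',stt[i,4],'x',W[:,0].min().round(3),W[:,0].max().round(3),'y',W[:,1].min().round(3),W[:,1].max().round(3))
print('square expected: x .455-.54, y -.45..-.37')
for nm,i in(('start',o['color']),('now',im)):
    h=cv2.cvtColor(i,cv2.COLOR_RGB2HSV); t=((h[...,0]>8)&(h[...,0]<22)&(h[...,1]>90)&(i[...,0]>120)).astype(np.uint8); t[:310]=0;t[380:]=0;t[:,:310]=0;t[:,370:]=0
    ys,xs=np.where(t>0); print('rib',nm,xs.min(),xs.max(),ys.min(),ys.max(),xs.mean().round(1),ys.mean().round(1))
# white on plate
pm=np.zeros(im.shape[:2],np.uint8); cv2.fillPoly(pm,[px(c,[sw(-.058,.095,.024),sw(.055,.095,.024),sw(.055,-.10,.024),sw(-.058,-.10,.024)]).astype(np.int32)],255)
for nm,i in(('start',o['color']),('now',im)): print('white px on plate',nm,int(((i.min(2)>150)&(pm>0)).sum()))
```

```text
white 276 x 0.436 0.499 y -0.424 -0.373
white 192 x 0.522 0.552 y -0.565 -0.464
white 229 x 0.448 0.511 y -0.595 -0.56
white 32 x 0.487 0.503 y -0.592 -0.581
square expected: x .455-.54, y -.45..-.37
rib start 327 344 319 359 336.8 338.5
rib now 327 344 318 359 337.0 338.1
white px on plate start 401
white px on plate now 249
```

The square's white patch is not where I laid it, so it may have been knocked or missed. I move over the mat for a closer measurement.

Run:
```python
from h import *
plan([((.49,-.05,.33),1.0),((.49,-.24,.34),-.04)],1,hold=2)
```

```text
17 rows
[[1,-0.0195,-0.0152,-0.0079,0.0,0.0,0.137],[1,-0.0214,-0.0123,-0.008,0.0,0.0,0.137],[1,-0.0229,-0.0094,-0.0079,0.0,0.0,0.137],[1,-0.0239,-0.0061,-0.008,0.001,0.0,0.137],[1,-0.0246,-0.0028,-0.0079,0.0,0.0,0.137],[1,-0.0247,0.0006,-0.008,0.0,0.0,0.137],[1,-0.0244,0.004,-0.0079,0.0,0.0,0.138],[1,-0.0236,0.0072,-0.008,0.0,-0.001,0.137],[1,-0.0228,0.0147,-0.0014,0.0,0.0,0.149],[1,-0.0204,0.0179,-0.0014,0.0,0.0,0.148],[1,-0.0176,0.0207,-0.0014,0.0,0.0,0.149],[1,-0.0142,0.0231,-0.0014,0.0,0.0,0.148],[1,-0.0107,0.0249,-0.0015,0.0,0.0,0.149],[1,-0.0069,0.0263,-0.0014,0.0,0.0,0.148],[1,-0.003,0.027,-0.0014,0.0,0.0,0.149],[1,0,0,0,0,0,0],[1,0,0,0,0,0,0]]
```

>>> {"name": "carry_out", "arguments": {"steps": [[1,-0.0195,-0.015,-0.008,0,0,0.137],[1,-0.0214,-0.0123,-0.008,0,0,0.137],[1,-0.023,-0.0094,-0.008,0,0,0.137],[1,-0.024,-0.006,-0.008,0,0,0.137],[1,-0.0246,-0.0028,-0.008,0,0,0.137],[1,-0.0247,0.0006,-0.008,0,0,0.137],[1,-0.0244,0.004,-0.008,0,0,0.137],[1,-0.0236,0.0072,-0.008,0,0,0.137],[1,-0.0228,0.0147,-0.0014,0,0,0.149],[1,-0.0204,0.018,-0.0014,0,0,0.149],[1,-0.0176,0.0207,-0.0014,0,0,0.149],[1,-0.014,0.023,-0.0014,0,0,0.149],[1,-0.0107,0.025,-0.0014,0,0,0.149],[1,-0.007,0.0263,-0.0014,0,0,0.149],[1,-0.003,0.027,-0.0014,0,0,0.149],[1,0,0,0,0,0,0],[1,0,0,0,0,0,0]]}}

```text
clock: 68.47
tcp_pos: [0.4898, -0.2396, 0.3389]
orientation: [-0.001, 1.0, -0.02, -0.001]
wrist_force: [-0.1, -0.6, -0.7]
finger_gap: 0.0852
```

Run:
```python
from h import *
st(); c=snap('wrist','w18'); im=c['color']; hsv=cv2.cvtColor(im,cv2.COLOR_RGB2HSV)
# top-down rectified map of the mat neighbourhood at z=.013, 2 mm cells
xs=np.arange(.40,.64,.005); ys=np.arange(-.34,-.60,-.006)
X,Y=np.meshgrid(xs,ys); uv=px(c,np.c_[X.ravel(),Y.ravel(),np.full(X.size,.013)]).astype(np.float32)
rect=cv2.remap(im,uv[:,0].reshape(X.shape),uv[:,1].reshape(X.shape),cv2.INTER_LINEAR)
h=cv2.cvtColor(rect,cv2.COLOR_RGB2HSV)
print('cols x from .40 step 5 mm')
for j,y in enumerate(ys):
    print('%.3f '%y+''.join('#' if (p.min()>130 and q[1]<70) else ('o' if (8<q[0]<22 and q[1]>70) else ('g' if 60<q[0]<95 and q[1]>70 else '.')) for p,q in zip(rect[j],h[j])))
# plate
Xp=[(a,b) for b in np.arange(.105,-.106,-.008) for a in np.arange(-.12,.062,.005)]
uv=px(c,[sw(a,b,.026) for a,b in Xp]).round().astype(int); k=len(np.arange(-.12,.062,.005))
r=''.join('#' if 0<=v<480 and 0<=u<640 and im[v,u].min()>140 else ('.' if v>=0 else ' ') for u,v in uv)
print('station plate, x -.12 ->'); print('\n'.join(r[i:i+k] for i in range(0,len(r),k)))
```

```text
{'clock': 68.475, 'joint_pos': [-0.6026, 0.2494, 0.1747, 1.4988, 0.0009, 1.009], 'tcp_pos': [0.4898, -0.2396, 0.3389], 'orientation': [-0.0011, 0.9998, -0.0204, -0.0009], 'wrist_force': [-0.1182, -0.6013, -0.7236], 'finger_gap': 0.0852}
cols x from .40 step 5 mm
-0.340 gggggggggggggggg####gggggggggggggggggggggggggggg
-0.346 gggggggggggggggg####gggggggggggggggggggggggggggg
-0.352 gggggggggggggg.g####g.gggggggggggggg...ggggggggg
-0.358 ggggggggggggg..g####...................ggggggggg
-0.364 gggggggg........####...................ggggggggg
-0.370 gggggggg...#########...................ggggggggg
-0.376 ggggggggg..#....####...................ggggggggg
-0.382 ggggggggg........###...................ggggggggg
-0.388 gggg.......g....####....................gggggggg
-0.394 gggg#######.....####....................gggggggg
-0.400 gggg#######.....####....................gggggggg
-0.406 gggg######......####....................gggggggg
-0.412 gggg######..##..####....................gggggggg
-0.418 ggggggggg...###.........................gggggggg
-0.424 ggggggggg...............................gggggg
[... 1977 characters left out ...]
................
########.##..........................
###########..........................
###########..........................
###########..........................
###########..........................
###########..........................
###########..........................
###########..........................
###########..........................
###########..........................
###########..........................
###########..........................
###########..........................
###########..........................
###########..........................
###########..........................
###########..........................
###########..........................
```

The plate is clear and the scraper stands. The square was knocked about (-37, +36) mm, so it overhangs the mat's edge. I'll put it back and start by fitting its pose.

```bash
cat > sq.py <<'E'
from h import *
def find(f,x0):
    c=ld(f); im=c['color']; r=.001
    xs=np.arange(.38,.66,r); ys=np.arange(-.28,-.475,-r); X,Y=np.meshgrid(xs,ys)
    uv=px(c,np.c_[X.ravel(),Y.ravel(),np.full(X.size,.013)]).astype(np.float32)
    R=cv2.remap(im,uv[:,0].reshape(X.shape),uv[:,1].reshape(X.shape),cv2.INTER_LINEAR); h=cv2.cvtColor(R,cv2.COLOR_RGB2HSV)
    m=((R.min(2)>130)&(h[...,1]<70)).astype(np.float32); b=cv2.GaussianBlur(m,(0,0),2)
    def score(q):   # L model: white inside legs (post may hide some), nothing white elsewhere
        C,s=np.cos(q[2]),np.sin(q[2]); u=C*(X-q[0])+s*(Y-q[1]); v=-s*(X-q[0])+C*(Y-q[1])
        L=((u>-.03)&(v>-.03)&(((u<-.008)&(v<.05))|((v<-.008)&(u<.05)))).astype(np.float32)
        near=(abs(u)<.07)&(abs(v)<.07)
        return -(b*(2*L-1))[near].sum()
    from scipy.optimize import minimize
    best=min((minimize(score,[x0[0],x0[1],x0[2]+a],method='Nelder-Mead',options=dict(initial_simplex=np.array([x0[0],x0[1],x0[2]+a])+np.array([[0,0,0],[.006,0,0],[0,.006,0],[0,0,.1]]))) for a in(-.3,-.1,.1,.3)),key=lambda r:r.fun)
    print('square',best.x.round(4),'score',round(-best.fun),'white near',round(float(b.sum()))); return best.x
E
python3 - <<'E'
from sq import *
q=find('w18',(.47,-.385,1.57))
c=ld('w18')
# post top check: dark top with bright dot at z .065 (mat) 
u,v=px(c,[[q[0],q[1],.065]])[0].round().astype(int); print('px post top',u,v); g=c['color'].min(2)[v-12:v+13,u-12:u+13]; ys,xs=np.where(g>120); print('dot offset px',(xs.mean()-12).round(1),(ys.mean()-12).round(1),len(xs))
ph=q[2]-np.pi/2
plan([((q[0],q[1],.15),ph),((q[0],q[1],.048),ph,.025)],.4,hold=1)
E
```

```text
square [ 0.4671 -0.3861  1.5157] score 1751 white near 4096
px post top 306 316
dot offset px 0.0 -1.2 117
12 rows
[[0.4,-0.0028,0.0247,0.0315,0.0,0.0,0.002],[0.4,-0.0027,0.0246,0.0315,-0.001,0.0,0.003],[0.4,-0.0026,0.0247,0.0316,0.0,0.001,0.002],[0.4,-0.0027,0.0246,0.0315,0.0,0.0,0.003],[0.4,-0.0025,0.0247,0.0315,0.0,0.0,0.002],[0.4,-0.0025,0.0246,0.0316,-0.001,0.0,0.003],[0.4,0.0,0.0,0.0204,0.0,0.0,0.0],[0.4,0.0,0.0,0.0204,0.0,0.0,0.0],[0.4,0.0,0.0,0.0204,0.0,0.0,0.0],[0.4,0.0,0.0,0.0204,0.0,0.0,0.0],[0.4,0.0,0.0,0.0204,0.0,0.0,0.0],[0.4,0,0,0,0,0,0]]
```

>>> {"name": "carry_out", "arguments": {"steps": [[0.4,-0.0028,0.0247,0.0315,0,0,0.0025],[0.4,-0.0027,0.0247,0.0315,0,0,0.0025],[0.4,-0.0026,0.0247,0.0315,0,0,0.0025],[0.4,-0.0026,0.0247,0.0315,0,0,0.0025],[0.4,-0.0025,0.0247,0.0315,0,0,0.0025],[0.4,-0.0025,0.0247,0.0315,0,0,0.0025],[0.4,0,0,0.0204,0,0,0],[0.4,0,0,0.0204,0,0,0],[0.4,0,0,0.0204,0,0,0],[0.4,0,0,0.0204,0,0,0],[0.4,0,0,0.0204,0,0,0],[0.4,0,0,0,0,0,0],[-1,0,0,0,0,0,0],[-1,0,0,0,0,0,0],[-1,0,0,0,0,0,0],[-1,0,0,0,0,0,0]], "grip_force": 80}}

```text
clock: 70.53
tcp_pos: [0.4682, -0.3879, 0.0506]
orientation: [0.001, 1.0, -0.029, 0.001]
wrist_force: [0.9, 1.3, 5.5]
finger_gap: 0.0249
```

Run:
```python
from h import *
st(); s=env.get_state(); p=s['tcp_pos']; R=Rn.from_quat(np.roll(s['orientation'],-1)).as_matrix()
plan([(p+[0,0,.02],R,.02),((.508,-.422,p[2]+.02),R,.02),((.508,-.422,p[2]+.004),R,.016)],-1,hold=2)
```

```text
{'clock': 70.525, 'joint_pos': [-0.8242, 0.5013, -0.1825, 0.8846, 0.0008, 0.8036], 'tcp_pos': [0.4682, -0.3879, 0.0506], 'orientation': [0.0005, 0.9996, -0.0285, 0.0011], 'wrist_force': [0.8875, 1.2877, 5.5336], 'finger_gap': 0.0249}
9 rows
[[-1,0.0,0.0,-0.01,0.0,0.0,0.0],[-1,0.0,0.0,-0.01,0.0,0.0,0.0],[-1,0.0139,0.0106,0.0,0.0,0.0,0.0],[-1,0.0139,0.0106,0.0001,0.0,0.0,0.0],[-1,0.0139,0.0106,0.0,0.0,0.0,0.0],[-1,0.0,0.0,0.008,0.0,0.0,0.0],[-1,0.0,-0.0001,0.008,0.0,0.0,0.0],[-1,0,0,0,0,0,0],[-1,0,0,0,0,0,0]]
```

>>> {"name": "carry_out", "arguments": {"steps": [[-1,0,0,-0.01,0,0,0],[-1,0,0,-0.01,0,0,0],[-1,0.014,0.0106,0,0,0,0],[-1,0.014,0.0106,0,0,0,0],[-1,0.014,0.0106,0,0,0,0],[-1,0,0,0.008,0,0,0],[-1,0,0,0.008,0,0,0],[-1,0,0,0.002,0,0,0],[-1,0,0,0,0,0,0]]}}

```text
clock: 71.65
tcp_pos: [0.5071, -0.4211, 0.051]
orientation: [-0.0, 1.0, -0.029, -0.0]
wrist_force: [0.3, 0.2, -2.5]
finger_gap: 0.0251
```

>>> {"name": "carry_out", "arguments": {"steps": [[-1,0,0,0.001,0,0,0],[-1,0,0,0,0,0,0]]}}

```text
clock: 71.9
tcp_pos: [0.5075, -0.4215, 0.0507]
orientation: [-0.0, 1.0, -0.029, 0.0]
wrist_force: [-0.9, 2.0, 1.7]
finger_gap: 0.0249
```

Touching the mat. I release, go up, and re-check.

>>> {"name": "carry_out", "arguments": {"steps": [[0.4,0,0,0,0,0,0],[0.4,0,0,0,0,0,0],[0.4,0,0,0,0,0,0],[0.4,0,0,-0.02,0,0,0],[0.4,0,0,-0.035,0,0,0],[1,0,0,-0.045,0,0,0],[1,0,-0.035,-0.045,0,0,0],[1,0,-0.04,-0.04,0,0,0],[1,0,-0.04,-0.04,0,0,0],[1,0,-0.04,-0.04,0,0,0],[1,0,-0.03,-0.03,0,0,0],[1,0,0,0,0,0,0],[1,0,0,0,0,0,0],[1,0,0,0,0,0,0],[1,0,0,0,0,0,0]]}}

```text
clock: 73.78
tcp_pos: [0.5177, -0.2376, 0.3439]
orientation: [-0.001, 1.0, -0.029, -0.001]
wrist_force: [-0.8, 0.7, -0.0]
finger_gap: 0.0854
```

Run:
```python
from sq import *
st(); c=snap('wrist','w19'); q=find('w19',(.5075,-.4215,1.515))
u,v=px(c,[[q[0],q[1],.065]])[0].round().astype(int); g=c['color'].min(2)[v-12:v+13,u-12:u+13]; ys,xs=np.where(g>120); print('post dot offset px',(xs.mean()-12).round(1),(ys.mean()-12).round(1),len(xs))
M=np.array([.5244,-.4695,.068]); C,s=np.cos(M[2]),np.sin(M[2])
cor=np.array([[-.03,-.03],[.05,-.03],[.05,-.008],[-.008,.05],[-.03,.05]]); a,b=np.cos(q[2]),np.sin(q[2])
W=q[:2]+cor@np.array([[a,b],[-b,a]]); print('square corners in mat mm (limits 80,110)',(1e3*((W-M[:2])@np.array([[C,-s],[s,C]]))).round(0).tolist())
# knob again from the scene camera, bystanders: compare start and end
s0,s1=ld('scene0')['color'].astype(int),snap('scene','scene19')['color'].astype(int)
for n,(x,y,X,Y) in dict(glue=(325,178,347,210),tape=(280,224,308,248)).items():
    print(n,'mean abs diff',np.abs(s0[y:Y,x:X]-s1[y:Y,x:X]).mean().round(2))
```

```text
{'clock': 73.775, 'joint_pos': [-0.5715, 0.3, 0.2548, 1.5277, 0.0005, 1.0579], 'tcp_pos': [0.5177, -0.2376, 0.3439], 'orientation': [-0.0007, 0.9996, -0.0293, -0.0008], 'wrist_force': [-0.766, 0.695, -0.0368], 'finger_gap': 0.0854}
square [ 0.507  -0.4193  1.5249] score 1605 white near 4098
post dot offset px -0.0 -0.4 108
square corners in mat mm (limits 80,110) [[12.0, 18.0], [21.0, 98.0], [-0.0, 100.0], [-65.0, 49.0], [-67.0, 27.0]]
glue mean abs diff 4.01
tape mean abs diff 4.82
```

Run:
```python
from h import *
a,b=ld('scene0')['color'],ld('scene19')['color']
for n,(x,y,X,Y) in dict(glue=(325,178,347,210),tape=(280,224,308,248)).items():
    t=cv2.cvtColor(a[y:Y,x:X],cv2.COLOR_RGB2GRAY); r=cv2.matchTemplate(cv2.cvtColor(b[y-8:Y+8,x-8:X+8],cv2.COLOR_RGB2GRAY),t,cv2.TM_CCOEFF_NORMED); print(n,np.array(cv2.minMaxLoc(r)[3])-8,r.max().round(3))
print(env.hand_in()); st()
```

```text
glue [0 0] 0.999
tape [0 0] 0.999
the job is handed in; nothing more can be done
None
the job is handed in; nothing more can be done
```

The job is done and handed in at about 74 s of robot time, with one thing out of order at the end.

**What I did**
- **Chips:** I pushed all three chips that were there into the trough with the scraper, in two passes. I then stood the scraper back on the mat and turned the selector to three dots.
- **Left corner:** I held the square pressed in for over 2 s at about 14–18 N per face.
- **Right corner:** I did the same at about 15–18 N per face; part of that is sliding friction.
- **Finish:** I laid the square on the mat and turned the selector to one dot.

**Last checks**
- **Selector:** It read -0.70 rad, which is the one-dot mark.
- **Square and scraper:** The square lies fully on the mat and the scraper is standing on it.
- **Bystanders:** The glue bottle and tape roll have not moved.
- **Plate:** It was clear in the last check. That view missed a strip beside the left bar, which had been clear in a picture taken after the sweep.

**What went wrong or stays uncertain**
- **Flap contact:** On the first try at the left corner, the gripper most likely caught the cardboard flap. The wrist force read up to 37 N, under the 40 N limit at every reading I took. I backed off and regripped with the tool leaning away.
- **Order at the end:** After I had laid the square down, it was knocked about 5 cm and overhung the mat edge. I put it back after the selector was already at one dot, and did not turn the selector again.
- **Flushness:** I judged this by contact force, measured position and, for the right corner only, a picture. The square's angle to the bars is only known to a few milliradians.

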